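# Wash and nest the balcony pots

## Task

Take the pot brush from its fork and dip it at least halfway down into the steel cup, then at least halfway down into each white pot on the shelf one after another, from the widest pot to the narrowest. Then hang the brush upright in its fork again and let go of it. Finally nest the white pots in size order, each standing upright and fully down inside the next wider one that is there, with the widest pot standing on the shelf; do not shift the trowel or the scoop, and do not tip any pot over.

Things in the scene. Friction and masses are not known exactly. Their poses are not given: they have to be found in the camera images.
- pot_large: The widest and lowest pot, a bowl-like one; always there. White glazed ceramic, round and open; the origin is the centre of its underside, z up along its axis. Mouth 120 mm outside diameter over the top 24 mm, tapering to 104 mm at the foot, 46 mm high; wall 4 mm, floor 5 mm thick.
- pot_medium: The second widest pot; may be absent. White glazed ceramic, round and open; the origin is the centre of its underside, z up along its axis. Mouth 70 mm outside diameter over the top 24 mm, tapering to 60 mm at the foot, 61 mm high; wall 4 mm, floor 5 mm thick.
- pot_small: The third widest pot; may be absent. White glazed ceramic, round and open; the origin is the centre of its underside, z up along its axis. Mouth 54 mm outside diameter over the top 24 mm, tapering to 47 mm at the foot, 76 mm high; wall 4 mm, floor 5 mm thick.
- pot_slim: The narrowest and tallest pot; may be absent. White glazed ceramic, round and open; the origin is the centre of its underside, z up along its axis. Mouth 38 mm outside diameter over the top 24 mm, tapering to 32 mm at the foot, 91 mm high; wall 4 mm, floor 5 mm thick.
- cup: Straight open steel cup fixed to the shelf, 68 mm outside diameter, 62 mm inside, 75 mm high, on an 88 mm flange. Origin: centre of its underside.
- brush: Pot brush that hangs upright, tip down. Origin: the centre of the brush tip; z up along the brush towards the handle. From the tip up: round head 19 mm diameter to 52 mm, 12 mm steel shaft to 95 mm, black collar disc 56 mm diameter from 95 to 100 mm, square wooden handle 24 x 24 mm from 100 to 175 mm with its sides along the brush's x and y.
- holder: Steel stand fixed to the shelf, base 110 x 100 mm, origin at the centre of its underside, with a level fork of two prongs along its x axis: top of the prongs 110 mm above the shelf, gap 30 mm, from x -35 mm to +39 mm, open end at -x, back plate at x +42 mm no higher than the prongs. The brush's collar lies on the two prongs with the shaft in the gap; its tip is then 15 mm above the shelf.
- fork_seat (a point): The point midway between the two prongs, at the height of their top, over the stand's origin: the brush's axis hangs here.
- trowel: Red plastic trowel lying on the shelf, 210 mm long, 70 mm wide, a bystander. Origin: underside, near its middle.
- scoop: Clear plastic scoop, 170 mm long with its flat handle, 35 mm high, a bystander. Origin: underside of the 90 x 60 mm bowl.
- twine: Upright roll of twine, 40 mm diameter, 35 mm high, a bystander among the pots. Origin: centre of its underside.

How it is judged:
By the outcome, as a careful person would: the job done as asked, in the order asked, and still so for the second after the job is handed in, with the robot touching nothing.
Of pot_medium, pot_small, pot_slim only 2 to 3 are there at a start; the rules pass over those that are not, and their reading is None.
At some moment in a run one of pot_large, pot_medium, pot_small may be knocked a few centimetres aside while the robot is not near it.
It also fails if it takes over 200 s, if anything falls off the work surface, if the arm or the gripper's body presses on something with over 40 N, if the wrist force passes 120 N, or if a joint passes its speed limit or range.

## Robot

A 6-joint arm with a two-finger parallel gripper is mounted at the origin on the work surface. World frame = base frame: x ahead of the robot, y to its left, z up, the work surface at z = 0. Lengths are in mm, angles in rad, forces in N, time in s.
With the tool pointing down it reaches from about 250 to 725 mm from the base axis. Payload 4 kg.
Tool frame: the origin (TCP) lies on the mounting face of the last link; the fingertips stand 173 mm ahead of it and the grasp point (between the pads) lies 155 mm ahead of it (ctrl.pinch_z is the distance from the TCP to the grasp point, in mm); y points along the fingers, x is the direction in which the jaws open and shut, and the axes are right-handed (so a half turn about y gives the same grasp; the last joint's range is limited). The gripper opens to 85 mm and grips with 20 to 120 N. Pads are 22 mm wide; open, the fingers measure 114 mm over their backs; the gripper's body (76 mm by 85 mm) begins 54 mm behind the grasp point. The pads swing forward as they close: fully open they stand 13 mm farther back than shut.
Start: joints at [-1.137, 0.241, 0.005, 1.335, 0, 1.571], TCP at [210.159, -453.688, 404.706] pointing down, gripper open.
Joint ranges: [-2.72, 2.72], [-1.05, 1.87], [-1.09, 1.28], [-1.99, 2.15], [-1.42, 1.44], [-3.14, 3.14]. Speed limits (rad/s): [2.79, 2.79, 3.14, 3.14, 3.14, 3.14].

## Interface

Orientations are given as a unit quaternion [x, y, z, w].
In Python, from workcell import ctrl, imaging, hand_in gives the robot as it stands.
- The arm moves only by the tool apply_moves, never from a script. Its argument "moves" is a list of rows, each an object with "grip": the opening, from 0 (shut) to 1 (fully open); "dp": the shift along the tool's x, y, z in mm, a list of three; "turn": the turn, a rotation vector about the tool's x, y, z in rad, a list of three. A call has 1 to 5 rows; each row is the pose to reach, as a shift and turn from the pose commanded when the call began, along the tool's axes at that moment; what a row does not reach only later rows make up. A row lasts 1/8 s, in which the tool goes at most 62.5 mm and 10.7 degrees, less where a joint would pass 70% of its speed; a pose out of reach is approached as far as the arm can. A call with a gripper value outside its range is refused whole. The fingers move at their own pace and stop on an object; the grip force is fixed at half the most. Time passes only in rows, so rows that repeat a pose let the fingers close. It gives the time, the measured TCP pose, the force and the opening at its end, in the units of the state.
- ctrl.sense(): the state, without advancing time (a new reading comes with each control period).
- imaging.snapshot(name): name is "scene" or "top"; returns a dict with "image" (420x560x3 uint8, blue, green, red), "intrinsics" (3x3 intrinsics, pixels), "R" (3x3) and "t" (3): a world point X has camera coordinates R X + t. Camera axes: x right, y down, z forward; pixel columns grow to the right and rows downward; lengths in mm; the calibration is good to about 2 mm. A picture is of the moment at which its call begins. There is no depth.
- hand_in(): hands the job in, once; it reports no verdict.
The state is a dict: "time_s": time; "qpos": joint angles; "dq": joint speeds; "joint_efforts": joint torques, N m; "eef_pos": TCP position; "orientation": TCP orientation; "wrist_force": force on the tool from outside, world axes, zero at the start; "torque": the same for the moment, N m; "opening": finger opening in mm.
Only numpy, scipy, OpenCV 4.12 (cv2) and the standard library are available. Lean on these libraries where they do the work, as an engineer would, in place of code of your own. Each camera call takes 0.05 s, during which the arm holds its last target.

## Working session

There is one attempt and no reset: what is moved stays moved. The work goes in short steps, Python scripts to look and compute and a tool call to move; the robot and the scene stay as the last step left them, time stands still between calls to the robot, and variables do not carry over. Pictures are saved under pics/ and viewed, and the job is handed in when it is done.

Besides the shell and the picture viewer there is one more tool, called after "Request:" as a command line: name --argument value ..., lists and objects as JSON in quotes. apply_moves: Moves the arm, as the interface text tells. Its arguments: {"type":"object","properties":{"moves":{"type":"array"}},"required":["moves"]}

```bash
ls; mkdir -p pics
python3 - <<'E'
from workcell import ctrl, imaging
import cv2
print(ctrl.sense())
for n in("scene","top"):
    s=imaging.snapshot(n); cv2.imwrite(f"pics/{n}0.png",s["image"]); print(n,s["intrinsics"],s["R"],s["t"])
E
```

```text
pics
{'time_s': 0.0, 'qpos': array([-1.13697443e+00,  2.41434484e-01,  3.73065864e-03,  1.33520046e+00,
        2.64552942e-06,  1.57077455e+00]), 'dq': array([-2.92251999e-04,  1.73070845e-03, -1.15024293e-03, -5.21657952e-04,
        4.54442702e-04, -3.77267976e-05]), 'joint_efforts': array([ 3.77094866e-04, -3.72319186e+01,  2.52408171e+01,  1.68777688e-02,
        1.15189150e-04,  3.96433137e-06]), 'eef_pos': array([ 210.0601248 , -453.44307932,  403.80428866]), 'orientation': array([-0.59549224,  0.38129731, -0.38004221,  0.59629629]), 'wrist_force': array([ 0.36219486, -0.29496766,  0.59158377]), 'torque': array([-0.02747457, -0.07402285, -0.03230576]), 'opening': 85.14597541299547}
scene [[406.19572152   0.         288.41495476]
 [  0.         406.19572152 210.94619034]
 [  0.           0.           1.        ]] [[ 0.29876701  0.95432283 -0.00249098]
 [ 0.76552914 -0.24121885 -0.5964718 ]
 [-0.56982753  0.17629918 -0.80263017]] [-127.85963209 -321.84878495 1174.50003195]
top [[479.92141971   0.         277.23123133]
 [  0.         479.92141971 203.83561785]
 [  0.           0.           1.        ]] [[ 0.10117295 -0.99486098  0.00395798]
 [-0.97483823 -0.09992946 -0.19925996]
 [ 0.19863148  0.01630133 -0.97993867]] [ -53.50028936  511.04191932 1027.64053402]
```

View pics/scene0.png

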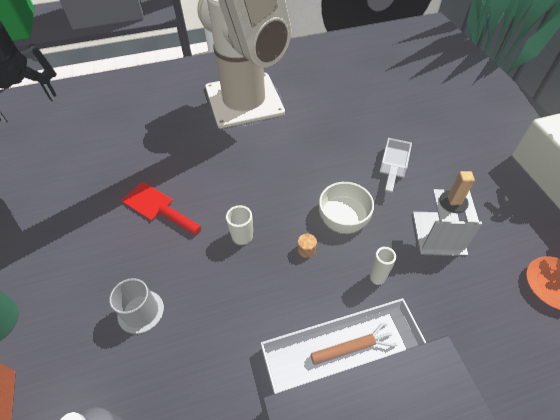

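View pics/top0.png

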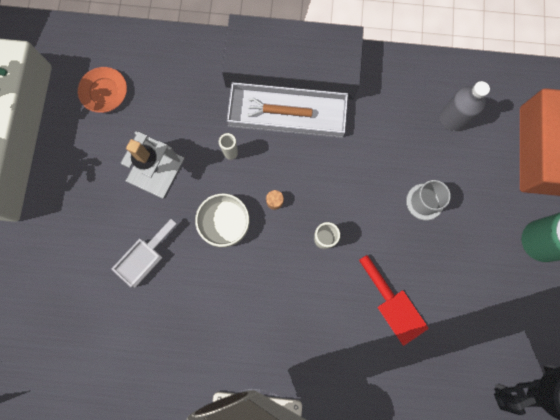

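Run:
```python
from scipy.spatial.transform import Rotation as R
print(R.from_quat([-0.59549224,  0.38129731, -0.38004221,  0.59629629]).as_matrix().round(3))
```

```text
[[ 0.42  -0.001  0.907]
 [-0.907  0.002  0.42 ]
 [-0.002 -1.     0.   ]]
```

```bash
cat > h.py <<'E'
import numpy as np, cv2
from workcell import ctrl, imaging
from scipy.spatial.transform import Rotation as Rot
def ray(s,u,v,z):
    d=s["R"].T@np.linalg.solve(s["intrinsics"],np.array([u,v,1.0])); c=-s["R"].T@s["t"]
    return c+d*(z-c[2])/d[2]
def proj(s,X):
    p=s["intrinsics"]@(s["R"]@np.array(X,float)+s["t"]); return p[:2]/p[2]
def two(s1,p1,s2,p2):
    A=[];b=[]
    for s,p in((s1,p1),(s2,p2)):
        d=s["R"].T@np.linalg.solve(s["intrinsics"],np.array([*p,1.0]));d/=np.linalg.norm(d);c=-s["R"].T@s["t"]
        P=np.eye(3)-np.outer(d,d);A.append(P);b.append(P@c)
    x=np.linalg.lstsq(np.vstack(A),np.hstack(b),rcond=None)[0]
    return x
def crop(img,x0,y0,x1,y1,k,name):
    c=cv2.resize(img[y0:y1,x0:x1],None,fx=k,fy=k,interpolation=cv2.INTER_CUBIC); cv2.imwrite("pics/"+name,c)
def st():
    s=ctrl.sense(); M=Rot.from_quat(s["orientation"]).as_matrix()
    print("t",round(s["time_s"],2),"tcp",s["eef_pos"].round(1),"grasp",(s["eef_pos"]+155*M[:,1]).round(1),"F",s["wrist_force"].round(1),"open",round(s["opening"],1)); print("x",M[:,0].round(3),"y",M[:,1].round(3),"z",M[:,2].round(3)); print("q",s["qpos"].round(3))
    return s,M
E
python3 - <<'E'
from h import *
t=imaging.snapshot("top");s=imaging.snapshot("scene")
crop(t["image"],90,120,350,290,3,"tc1.png")
crop(s["image"],200,130,480,300,2.8,"sc1.png")
crop(t["image"],110,120,200,210,6,"tc2.png")
crop(s["image"],400,150,500,260,5,"sc2.png")
E
```

```text
(no output)
```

View pics/tc1.png

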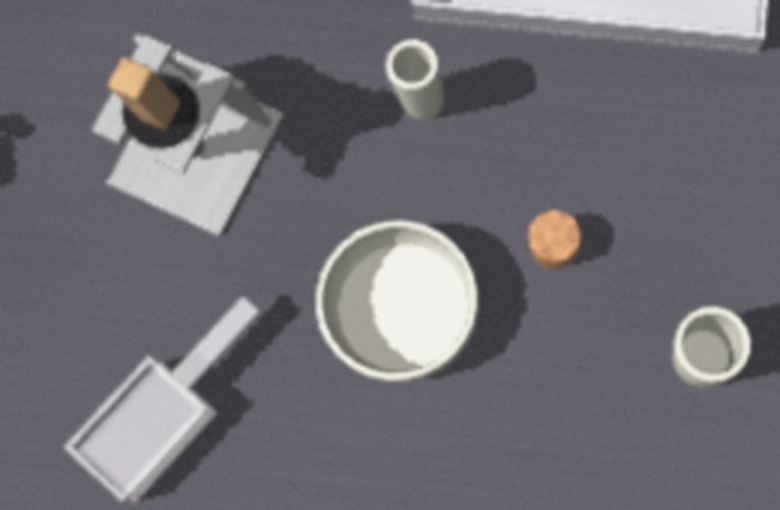

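View pics/sc1.png

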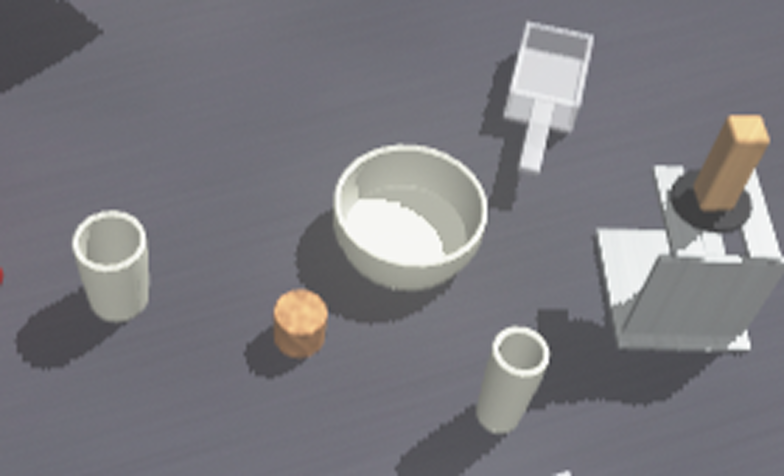

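View pics/tc2.png

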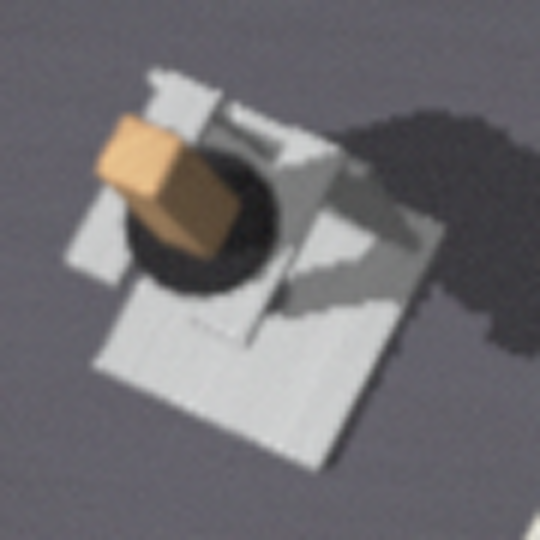

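View pics/sc2.png

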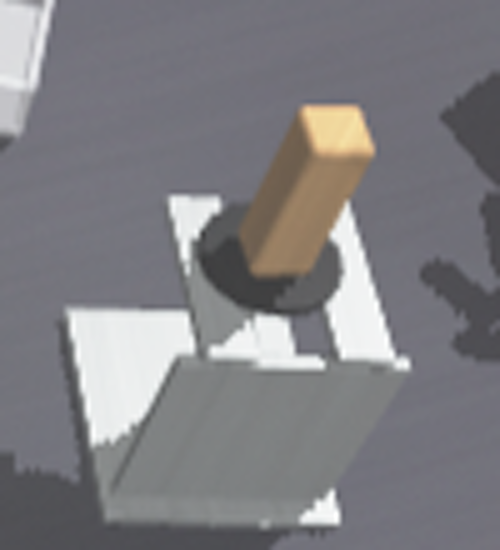

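Run:
```python
from h import *
t=imaging.snapshot("top");s=imaging.snapshot("scene")
T=lambda x,y,k,ox,oy:(x/k+ox,y/k+oy)
def show(n,z,pt=None,ps=None):
    a=ray(t,*pt,z)[:2].round(1) if pt else None; b=ray(s,*ps,z)[:2].round(1) if ps else None
    print(n,a,b, two(t,pt,s,ps).round(1) if pt and ps else '')
tc1=lambda x,y:T(x,y,3,90,120); sc1=lambda x,y:T(x,y,2.8,200,130)
tc2=lambda x,y:T(x,y,6,110,120); sc2=lambda x,y:T(x,y,5,400,150)
show("large",46,tc1(397,300.5),sc1(410.5,206))
show("slim",91,tc1(412.5,65),sc1(520,351))
show("small",76,tc1(712,345),sc1(110,241))
show("twine",35,tc1(554,236),sc1(300,312))
show("collar",115,tc2(202,222),sc2(268,257))
show("handle",190,tc2(141,154),sc2(339,130))
for p in((130,117),(180,133),(155,195),(97,170)): print("hc",ray(t,*tc2(*p),190).round(1))
for p in((303,105),(357,108),(374,152),(322,156)): print("hs",ray(s,*sc2(*p),190).round(1))
for p in((65,262),(115,285),(190,322),(245,345)): print("prong",ray(t,*tc2(*p),110).round(1))
for p in((92,365),(320,470),(443,228)): print("base",ray(t,*tc2(*p),4).round(1))
show("cup",75,(434,195),(131,296))
crop(t["image"],395,165,465,225,8,"tcup.png");crop(s["image"],100,270,180,340,7,"scup.png")
```

```text
large [465.2 117.5] [472.9 119.6] [467.1 120.6  38.2]
slim [634.8 122.2] [639.1 124.7] [636.8 124.5  87.2]
small [ 451.3 -116.8] [ 457.3 -114.5] [ 452.5 -115.7   70. ]
twine [528.6   6. ] [533.   8.] [530.    7.6  30.5]
collar [574.1 294.2] [578.6 296. ] [576.  297.1 111. ]
handle [574.6 294.5] [578.7 298. ] [576.6 297.6 187.4]
hc [587.  300.3 190. ]
hc [583.2 282.8 190. ]
hc [561.  287.6 190. ]
hc [567.6 308.2 190. ]
hs [563.9 292.1 190. ]
hs [571.2 310.3 190. ]
hs [591.8 304.2 190. ]
hs [587.8 285.2 190. ]
prong [555.6 342.4 110. ]
prong [548.9 323.2 110. ]
prong [538.1 294.3 110. ]
prong [531.7 273.4 110. ]
base [542.1 363.2   4. ]
base [509.3 267.4   4. ]
base [612.1 233.3   4. ]
cup [ 564.2 -344.3] [ 570.9 -340.6] [ 566.2 -344.6   67.4]
```

View pics/tcup.png

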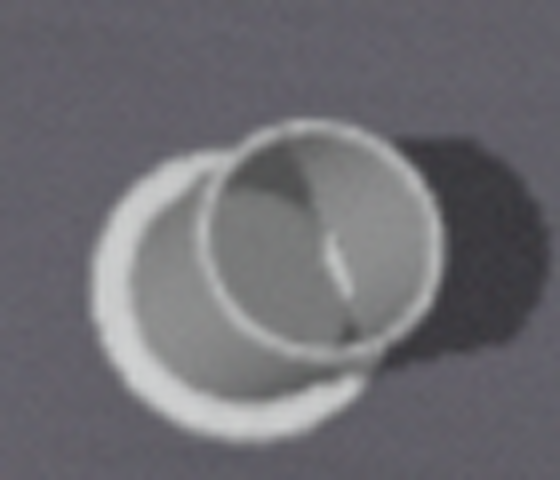

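View pics/scup.png

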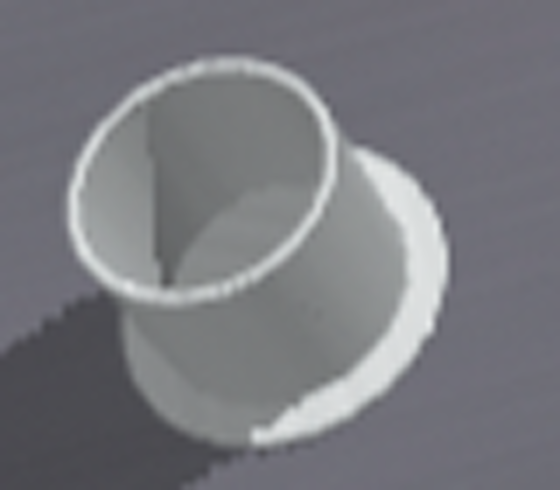

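```bash
cat >> h.py <<'E'
def go(x,y,z,ang=None):
    s,M=st(); g=s["eef_pos"]+155*M[:,1]; d=np.array([x,y,z])-g
    # ideal upright axes
    a=np.arctan2(M[1,0],M[0,0]); X=np.array([np.cos(a),np.sin(a),0]);Y=np.array([0,0,-1.]);Z=np.cross(X,Y)
    print("dp",[round(float(d@v),1) for v in(X,Y,Z)],"dist",round(np.linalg.norm(d)),"jawdeg",round(np.degrees(a),2),
      "turn_y",None if ang is None else round(-float(np.radians(ang)-a),3), "tilt", (M[:,1]-Y).round(4))
E
python3 -c "
from h import *
go(577,296.5,255,-18.5)"
```

```text
t 0.3 tcp [ 210.1 -453.6  404.4] grasp [ 210.1 -453.5  249.4] F [-0.3 -1.1  0.7] open 85.3
x [ 0.42  -0.907 -0.001] y [-0.     0.001 -1.   ] z [0.907 0.42  0.   ]
q [-1.137  0.241  0.005  1.335  0.     1.571]
dp [-526.3, -5.6, 648.2] dist 835 jawdeg -65.14 turn_y -0.814 tilt [-0.0003  0.0007  0.    ]
```

Request:
apply_moves --moves '[{"grip": 1, "dp": [-30, -1, 37], "turn": [0, 0, 0]}, {"grip": 1, "dp": [-67, -2, 82], "turn": [0, 0, 0]}, {"grip": 1, "dp": [-104, -3, 128], "turn": [0, 0, 0]}, {"grip": 1, "dp": [-141, -4, 174], "turn": [0, 0, 0]}, {"grip": 1, "dp": [-178, -5, 220], "turn": [0, 0, 0]}]'

```text
time_s: 0.92
eef_pos: [335.4, -198.0, 409.9]
orientation: [-0.596, 0.381, -0.381, 0.596]
wrist_force: [1.1, -0.1, 0.4]
opening: 85.8
```

Request:
apply_moves --moves '[{"grip": 1, "dp": [-37, 0, 46], "turn": [0, 0, 0]}, {"grip": 1, "dp": [-74, 0, 91], "turn": [0, 0, 0]}, {"grip": 1, "dp": [-111, 0, 137], "turn": [0, 0, 0]}, {"grip": 1, "dp": [-148, 0, 182], "turn": [0, 0, 0]}, {"grip": 1, "dp": [-185, 0, 228], "turn": [0, 0, 0]}]'

```text
time_s: 1.55
eef_pos: [464.6, 66.0, 409.9]
orientation: [-0.596, 0.38, -0.381, 0.596]
wrist_force: [0.8, -0.3, 0.1]
opening: 85.4
```

Request:
apply_moves --moves '[{"grip": 1, "dp": [-37, 0, 45], "turn": [0, -0.16, 0]}, {"grip": 1, "dp": [-74, 0, 90], "turn": [0, -0.32, 0]}, {"grip": 1, "dp": [-111, 0, 135], "turn": [0, -0.48, 0]}, {"grip": 1, "dp": [-140, 0, 170], "turn": [0, -0.64, 0]}, {"grip": 1, "dp": [-160, 0, 195], "turn": [0, -0.814, 0]}]'

```text
time_s: 2.17
eef_pos: [574.2, 293.3, 408.9]
orientation: [0.698, -0.111, 0.111, -0.698]
wrist_force: [0.5, 0.4, -0.1]
opening: 85.2
```

```bash
python3 -c "
from h import *
go(577,296.5,255,-18.5)
for n in('top','scene'): cv2.imwrite(f'pics/{n}1.png',imaging.snapshot(n)['image'])"
```

```text
t 2.17 tcp [574.2 293.3 408.9] grasp [574.2 293.3 253.9] F [ 0.5  0.4 -0.1] open 85.2
x [ 0.951 -0.311 -0.   ] y [-0. -0. -1.] z [ 0.311  0.951 -0.   ]
q [0.472 0.541 0.462 1.492 0.    2.359]
dp [1.7, -1.1, 3.9] dist 4 jawdeg -18.09 turn_y 0.007 tilt [-0.0005 -0.0002  0.    ]
```

```bash
python3 -c "
from h import *
a=cv2.imread('pics/scene1.png');crop(a,380,60,540,260,3,'a1.png')
a=cv2.imread('pics/top1.png');crop(a,60,60,230,220,3.5,'a2.png')"
```

```text
(no output)
```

View pics/a1.png

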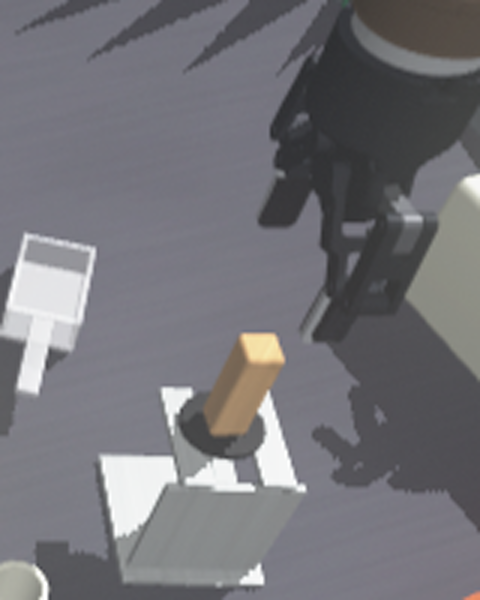

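View pics/a2.png

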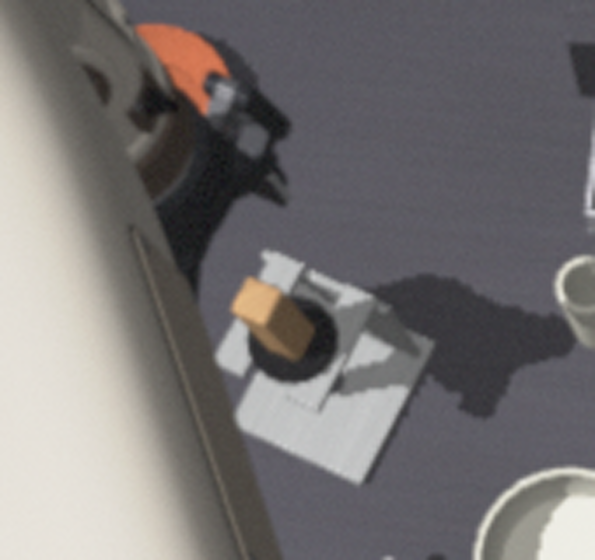

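```bash
python3 -c "
from h import *
s=imaging.snapshot('scene')
for z in(236,249): print(proj(s,(574.2,293.3,z)), ray(s,478.7,153.3,z))
"
```

```text
[473.3156577  157.25249324] [568.65803137 307.68644981 236.        ]
[476.05628832 151.94619276] [578.39265517 295.79920143 249.        ]
```

Request:
apply_moves --moves '[{"grip": 1, "dp": [0.5, 30, 1.2], "turn": [0, 0.007, 0]}, {"grip": 1, "dp": [0.5, 50, 1.2], "turn": [0, 0.007, 0]}, {"grip": 1, "dp": [0.5, 70, 1.2], "turn": [0, 0.007, 0]}, {"grip": 1, "dp": [0.5, 85, 1.2], "turn": [0, 0.007, 0]}, {"grip": 1, "dp": [0.5, 89, 1.2], "turn": [0, 0.007, 0]}]'

```text
time_s: 2.95
eef_pos: [574.3, 291.3, 319.8]
orientation: [0.698, -0.117, 0.116, -0.697]
wrist_force: [0.6, 0.6, -0.6]
opening: 85.6
```

```bash
python3 -c "
from h import *
st()
a=imaging.snapshot('scene')['image'];crop(a,400,100,520,250,4,'b1.png')
a=imaging.snapshot('top')['image'];crop(a,90,80,210,200,5,'b2.png')"
```

```text
t 2.95 tcp [574.3 291.3 319.8] grasp [574.  291.1 164.8] F [ 0.6  0.6 -0.6] open 85.6
x [ 0.946 -0.325 -0.001] y [-0.002 -0.001 -1.   ] z [ 0.325  0.946 -0.002]
q [ 0.469  0.572  0.282  1.283 -0.     2.372]
```

View pics/b1.png

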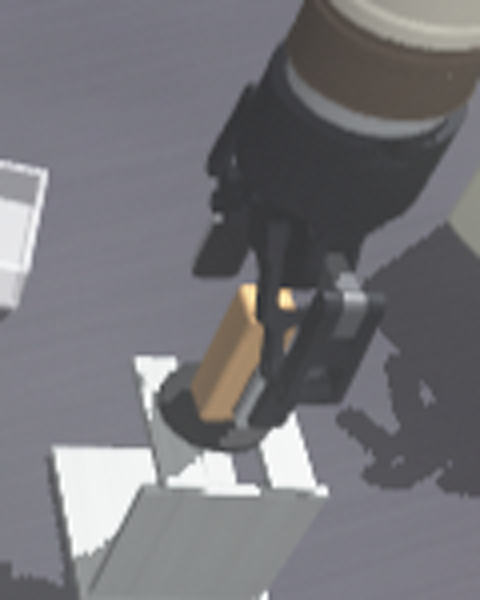

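View pics/b2.png

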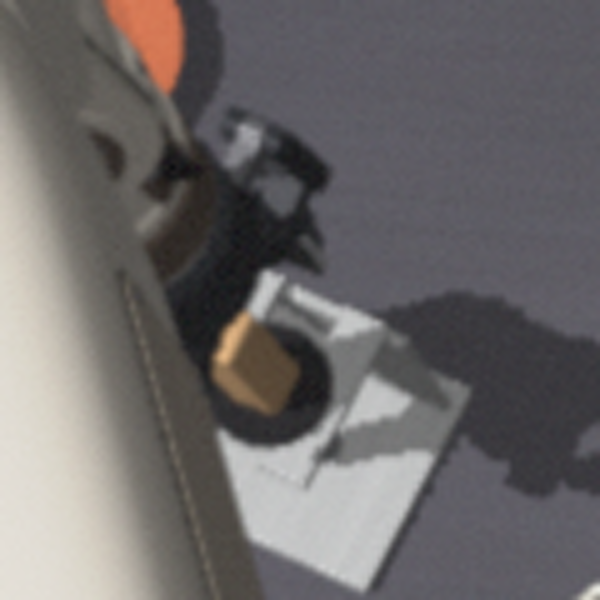

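Request:
apply_moves --moves '[{"grip": 1, "dp": [0, 0, 3.2], "turn": [0, 0, 0]}, {"grip": 1, "dp": [0, 0, 3.2], "turn": [0, 0, 0]}, {"grip": 1, "dp": [0, 0, 3.2], "turn": [0, 0, 0]}]'

```text
time_s: 3.42
eef_pos: [575.8, 295.3, 321.2]
orientation: [-0.697, 0.116, -0.116, 0.698]
wrist_force: [0.4, -1.0, 0.0]
opening: 85.6
```

Request:
apply_moves --moves '[{"grip": 0.4, "dp": [0, 0, 0], "turn": [0, 0, 0]}, {"grip": 0.3, "dp": [0, 0, 0], "turn": [0, 0, 0]}, {"grip": 0.1, "dp": [0, 0, 0], "turn": [0, 0, 0]}, {"grip": 0, "dp": [0, 0, 0], "turn": [0, 0, 0]}, {"grip": 0, "dp": [0, 0, 0], "turn": [0, 0, 0]}]'

```text
time_s: 4.05
eef_pos: [575.7, 295.2, 320.8]
orientation: [-0.697, 0.116, -0.116, 0.698]
wrist_force: [0.3, -0.1, 0.9]
opening: 23.3
```

Request:
apply_moves --moves '[{"grip": 0, "dp": [0, 0, 0], "turn": [0, 0, 0]}, {"grip": 0, "dp": [0, 0, 0], "turn": [0, 0, 0]}, {"grip": 0, "dp": [0, 0, 0], "turn": [0, 0, 0]}, {"grip": 0, "dp": [0, 0, 0], "turn": [0, 0, 0]}]'

```text
time_s: 4.55
eef_pos: [575.7, 295.2, 320.8]
orientation: [-0.697, 0.116, -0.116, 0.698]
wrist_force: [0.1, -0.2, 0.0]
opening: 23.5
```

```bash
python3 -c "
from h import *
st()
a=imaging.snapshot('scene')['image'];crop(a,400,100,520,250,4,'c1.png')
a=imaging.snapshot('top')['image'];crop(a,90,80,210,200,5,'c2.png')"
```

```text
t 4.55 tcp [575.7 295.2 320.8] grasp [575.7 295.2 165.8] F [ 0.1 -0.2  0. ] open 23.5
x [ 0.946 -0.324  0.   ] y [ 0.  0. -1.] z [0.324 0.946 0.   ]
q [0.474 0.577 0.293 1.287 0.    2.375]
```

View pics/c1.png

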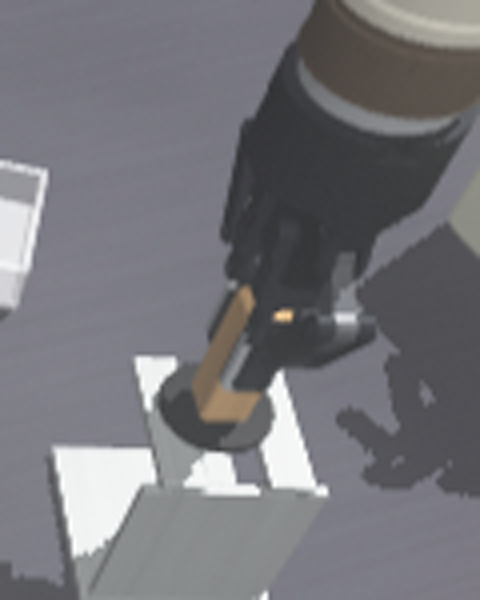

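View pics/c2.png

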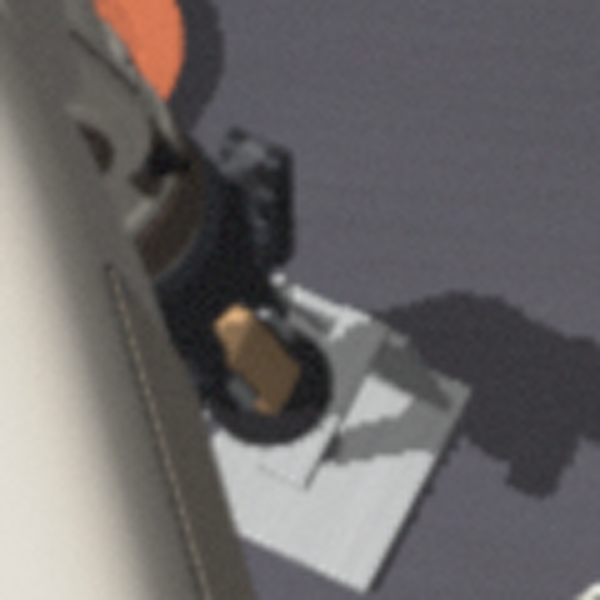

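Request:
apply_moves --moves '[{"grip": 0, "dp": [0, -10, 0], "turn": [0, 0, 0]}, {"grip": 0, "dp": [0, -35, 0], "turn": [0, 0, 0]}, {"grip": 0, "dp": [0, -65, 0], "turn": [0, 0, 0]}, {"grip": 0, "dp": [0, -95, 0], "turn": [0, 0, 0]}, {"grip": 0, "dp": [0, -120, 0], "turn": [0, 0, 0]}]'

```text
time_s: 5.28
eef_pos: [575.7, 295.0, 442.5]
orientation: [-0.697, 0.116, -0.117, 0.698]
wrist_force: [0.4, 0.3, -1.4]
opening: 23.2
```

Request:
apply_moves --moves '[{"grip": 0, "dp": [0, 0, 0], "turn": [0, 0, 0]}, {"grip": 0, "dp": [0, 0, 0], "turn": [0, 0, 0]}]'

```text
time_s: 5.52
eef_pos: [575.6, 295.1, 439.6]
orientation: [0.698, -0.117, 0.116, -0.697]
wrist_force: [-0.4, -0.8, -1.0]
opening: 23.2
```

```bash
python3 -c "
from h import *
go(567,-343,285)
t=imaging.snapshot('scene');a=t['image'];crop(a,380,50,520,250,3,'d1.png')
print(proj(t,(575.7,295.2,134)),proj(t,(575.7,295.2,235)))
t=imaging.snapshot('top');cv2.imwrite('pics/d2.png',t['image'])"
```

```text
t 5.53 tcp [575.6 295.1 439.6] grasp [575.4 294.9 284.6] F [-0.4 -0.8 -1. ] open 23.2
x [ 0.946 -0.324 -0.001] y [-0.001 -0.001 -1.   ] z [ 0.324  0.946 -0.001]
q [ 0.474  0.545  0.547  1.574 -0.     2.375]
dp [198.8, -0.4, -606.2] dist 638 jawdeg -18.91 turn_y None tilt [-0.0014 -0.0008  0.    ]
[455.59040874 194.37429006] [474.53737522 158.0100033 ]
```

View pics/d1.png

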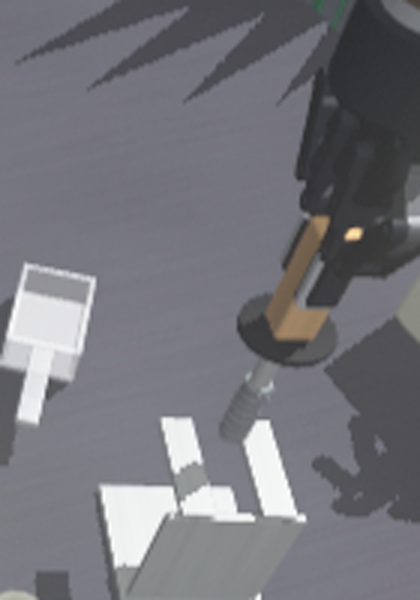

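View pics/d2.png

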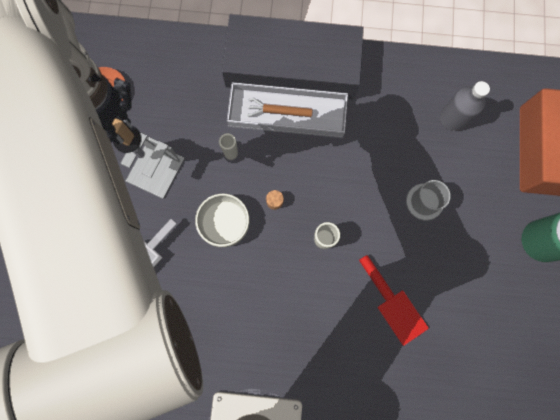

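Request:
apply_moves --moves '[{"grip": 0, "dp": [13, 0, -40], "turn": [0, 0, 0]}, {"grip": 0, "dp": [30, 0, -91], "turn": [0, 0, 0]}, {"grip": 0, "dp": [48, 0, -146], "turn": [0, 0, 0]}, {"grip": 0, "dp": [66, 0, -201], "turn": [0, 0, 0]}, {"grip": 0, "dp": [84, 0, -256], "turn": [0, 0, 0]}]'

```text
time_s: 6.25
eef_pos: [571.7, 24.0, 439.4]
orientation: [0.698, -0.117, 0.115, -0.697]
wrist_force: [0.9, 0.2, -1.5]
opening: 23.2
```

Request:
apply_moves --moves '[{"grip": 0, "dp": [18, 0, -55], "turn": [0, 0, 0]}, {"grip": 0, "dp": [36, 0, -110], "turn": [0, 0, 0]}, {"grip": 0, "dp": [54, 0, -165], "turn": [0, 0, 0]}, {"grip": 0, "dp": [72, 0, -220], "turn": [0, 0, 0]}, {"grip": 0, "dp": [90, 0, -275], "turn": [0, 0, 0]}]'

```text
time_s: 6.88
eef_pos: [567.8, -265.4, 439.4]
orientation: [-0.697, 0.117, -0.115, 0.698]
wrist_force: [1.3, 0.3, -0.2]
opening: 23.5
```

Request:
apply_moves --moves '[{"grip": 0, "dp": [12, 0, -35], "turn": [0, 0, 0]}, {"grip": 0, "dp": [25, 0, -75], "turn": [0, 0, 0]}, {"grip": 0, "dp": [25, 0, -75], "turn": [0, 0, 0]}, {"grip": 0, "dp": [25, 0, -75], "turn": [0, 0, 0]}]'

```text
time_s: 7.38
eef_pos: [567.4, -342.6, 439.3]
orientation: [-0.697, 0.117, -0.116, 0.698]
wrist_force: [0.6, 0.8, -1.2]
opening: 23.5
```

```bash
python3 -c "
from h import *
go(567,-343,180)
t=imaging.snapshot('scene');a=t['image'];cv2.imwrite('pics/e1.png',a)
t=imaging.snapshot('top');cv2.imwrite('pics/e2.png',t['image'])"
```

```text
t 7.38 tcp [ 567.4 -342.6  439.3] grasp [ 567.1 -342.3  284.3] F [ 0.6  0.8 -1.2] open 23.5
x [ 0.946 -0.324 -0.002] y [-0.002  0.002 -1.   ] z [0.324 0.946 0.001]
q [-5.430e-01  5.850e-01  6.130e-01  1.601e+00  1.000e-03  1.358e+00]
dp [0.1, 104.3, -0.7] dist 104 jawdeg -18.93 turn_y None tilt [-0.002   0.0018  0.    ]
```

View pics/e1.png

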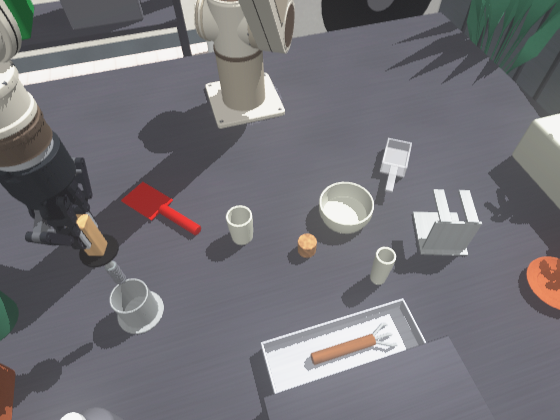

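View pics/e2.png

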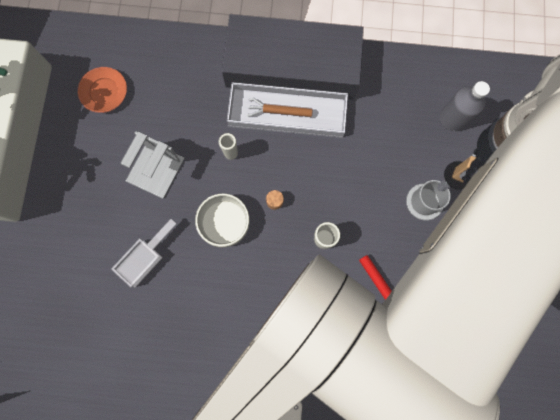

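Request:
apply_moves --moves '[{"grip": 0, "dp": [0, 20, 0], "turn": [0, 0, 0]}, {"grip": 0, "dp": [0, 50, 0], "turn": [0, 0, 0]}, {"grip": 0, "dp": [0, 80, 0], "turn": [0, 0, 0]}, {"grip": 0, "dp": [0, 100, 0], "turn": [0, 0, 0]}, {"grip": 0, "dp": [0, 109, 0], "turn": [0, 0, 0]}]'

```text
time_s: 8.1
eef_pos: [567.6, -341.1, 330.5]
orientation: [-0.697, 0.116, -0.115, 0.698]
wrist_force: [-0.2, -0.0, 0.1]
opening: 23.1
```

Request:
apply_moves --moves '[{"grip": 0, "dp": [0, 0, 0], "turn": [0, 0, 0]}, {"grip": 0, "dp": [0, 0, 0], "turn": [0, 0, 0]}, {"grip": 0, "dp": [0, 0, 0], "turn": [0, 0, 0]}]'

```text
time_s: 8.48
eef_pos: [567.8, -342.7, 333.0]
orientation: [0.698, -0.115, 0.117, -0.697]
wrist_force: [-0.1, 0.5, -1.6]
opening: 23.5
```

```bash
python3 -c "
from h import *
st()
t=imaging.snapshot('scene');a=t['image'];crop(a,40,180,200,340,3.5,'f1.png')"
```

```text
t 8.47 tcp [ 567.8 -342.7  333. ] grasp [ 568.1 -342.9  178. ] F [-0.1  0.5 -1.6] open 23.5
x [ 0.946 -0.324  0.002] y [ 0.002 -0.001 -1.   ] z [ 0.324  0.946 -0.   ]
q [-0.543  0.604  0.371  1.336 -0.     1.358]
```

View pics/f1.png

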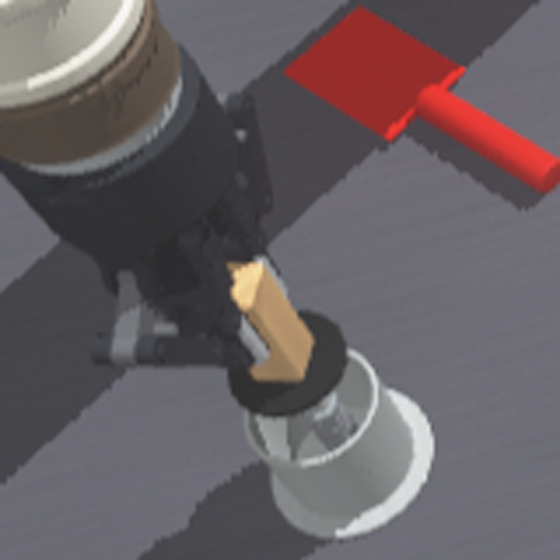

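Request:
apply_moves --moves '[{"grip": 0, "dp": [0, -25, 0], "turn": [0, 0, 0]}, {"grip": 0, "dp": [0, -55, 0], "turn": [0, 0, 0]}, {"grip": 0, "dp": [0, -85, 0], "turn": [0, 0, 0]}, {"grip": 0, "dp": [0, -105, 0], "turn": [0, 0, 0]}, {"grip": 0, "dp": [0, -105, 0], "turn": [0, 0, 0]}]'

```text
time_s: 9.15
eef_pos: [567.7, -342.9, 439.4]
orientation: [0.698, -0.114, 0.118, -0.697]
wrist_force: [0.4, 0.3, -1.4]
opening: 23.3
```

```bash
python3 -c "
from h import *
go(468,118.5,285)
t=imaging.snapshot('scene');a=t['image'];cv2.imwrite('pics/g1.png',a)"
```

```text
t 9.15 tcp [ 567.7 -342.9  439.4] grasp [ 568.5 -343.3  284.4] F [ 0.4  0.3 -1.4] open 23.3
x [ 0.946 -0.324  0.005] y [ 0.005 -0.003 -1.   ] z [ 0.324  0.946 -0.001]
q [-0.543  0.581  0.607  1.591  0.     1.358]
dp [-244.7, -0.6, 404.3] dist 473 jawdeg -18.92 turn_y None tilt [ 0.0046 -0.0027  0.    ]
```

View pics/g1.png

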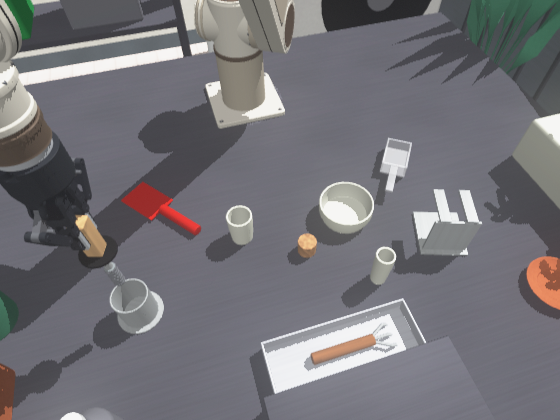

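Request:
apply_moves --moves '[{"grip": 0, "dp": [-24, 0, 40], "turn": [0, 0, 0]}, {"grip": 0, "dp": [-53, 0, 88], "turn": [0, 0, 0]}, {"grip": 0, "dp": [-83, 0, 138], "turn": [0, 0, 0]}, {"grip": 0, "dp": [-113, 0, 188], "turn": [0, 0, 0]}, {"grip": 0, "dp": [-143, 0, 238], "turn": [0, 0, 0]}]'

```text
time_s: 9.82
eef_pos: [508.3, -69.5, 435.2]
orientation: [-0.697, 0.117, -0.116, 0.698]
wrist_force: [0.9, 0.5, -1.1]
opening: 23.3
```

Request:
apply_moves --moves '[{"grip": 0, "dp": [-30, 0, 50], "turn": [0, 0, 0]}, {"grip": 0, "dp": [-60, 0, 100], "turn": [0, 0, 0]}, {"grip": 0, "dp": [-85, 0, 140], "turn": [0, 0, 0]}, {"grip": 0, "dp": [-101, 0, 166], "turn": [0, 0, 0]}, {"grip": 0, "dp": [-101, 0, 166], "turn": [0, 0, 0]}]'

```text
time_s: 10.45
eef_pos: [466.7, 120.3, 435.4]
orientation: [0.698, -0.115, 0.114, -0.697]
wrist_force: [0.6, -1.0, -1.5]
opening: 23.3
```

```bash
python3 -c "
from h import *
go(468,118.5,165)
t=imaging.snapshot('scene');a=t['image'];cv2.imwrite('pics/i1.png',a)"
```

```text
t 10.45 tcp [466.7 120.3 435.4] grasp [466.4 120.3 280.4] F [ 0.6 -1.  -1.5] open 23.3
x [ 0.947 -0.32  -0.002] y [-0.002 -0.    -1.   ] z [ 0.32   0.947 -0.001]
q [0.252 0.194 0.026 1.404 0.    2.149]
dp [2.1, 115.4, -1.2] dist 115 jawdeg -18.68 turn_y None tilt [-0.0022 -0.0004  0.    ]
```

View pics/i1.png

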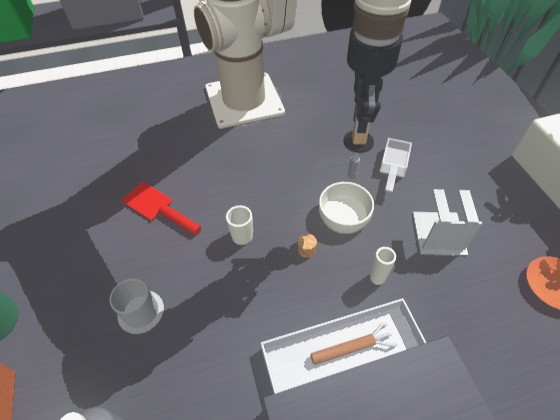

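Request:
apply_moves --moves '[{"grip": 0, "dp": [1, 20, -1], "turn": [0, 0, 0]}, {"grip": 0, "dp": [2, 50, -1], "turn": [0, 0, 0]}, {"grip": 0, "dp": [2, 80, -1], "turn": [0, 0, 0]}, {"grip": 0, "dp": [2, 105, -1], "turn": [0, 0, 0]}, {"grip": 0, "dp": [2, 114, -1], "turn": [0, 0, 0]}]'

```text
time_s: 11.12
eef_pos: [468.6, 115.7, 320.6]
orientation: [0.698, -0.118, 0.116, -0.697]
wrist_force: [-0.0, -0.4, -0.1]
opening: 23.1
```

Request:
apply_moves --moves '[{"grip": 0, "dp": [0, 0, 0], "turn": [0, 0, 0]}, {"grip": 0, "dp": [0, 0, 0], "turn": [0, 0, 0]}, {"grip": 0, "dp": [0, 0, 0], "turn": [0, 0, 0]}]'

```text
time_s: 11.5
eef_pos: [469.7, 117.0, 323.8]
orientation: [-0.697, 0.115, -0.117, 0.698]
wrist_force: [-0.8, -0.2, -0.8]
opening: 23.6
```

```bash
python3 -c "
from h import *
st()
t=imaging.snapshot('scene');a=t['image'];crop(a,290,90,450,250,3.5,'j1.png')"
```

```text
t 11.5 tcp [469.7 117.  323.8] grasp [470.  117.1 168.8] F [-0.8 -0.2 -0.8] open 23.6
x [ 0.946 -0.324  0.002] y [ 0.002  0.    -1.   ] z [0.324 0.946 0.001]
q [ 0.244  0.261 -0.187  1.121 -0.     2.145]
```

View pics/j1.png

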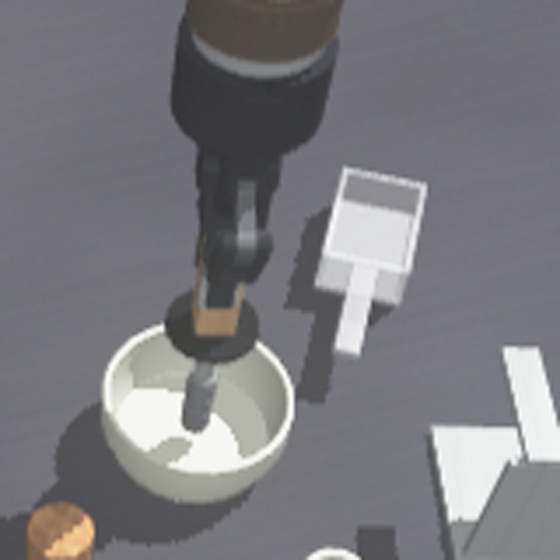

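Request:
apply_moves --moves '[{"grip": 0, "dp": [0, 5, 0], "turn": [0, 0, 0]}, {"grip": 0, "dp": [0, 5, 0], "turn": [0, 0, 0]}, {"grip": 0, "dp": [0, -30, 0], "turn": [0, 0, 0]}, {"grip": 0, "dp": [0, -75, 0], "turn": [0, 0, 0]}, {"grip": 0, "dp": [0, -112, 0], "turn": [0, 0, 0]}]'

```text
time_s: 12.18
eef_pos: [469.2, 117.1, 436.3]
orientation: [-0.697, 0.116, -0.116, 0.698]
wrist_force: [1.8, -0.6, -0.5]
opening: 23.1
```

Request:
apply_moves --moves '[{"grip": 0, "dp": [0, 0, 0], "turn": [0, 0, 0]}, {"grip": 0, "dp": [0, 0, 0], "turn": [0, 0, 0]}]'

```text
time_s: 12.42
eef_pos: [469.0, 117.0, 433.9]
orientation: [0.698, -0.116, 0.116, -0.697]
wrist_force: [-0.6, -0.2, -2.4]
opening: 23.3
```

```bash
python3 -c "
from h import *
go(453.5,-115.8,285)
t=imaging.snapshot('scene');a=t['image'];cv2.imwrite('pics/k1.png',a)
t=imaging.snapshot('top');a=t['image'];cv2.imwrite('pics/k2.png',a)"
```

```text
t 12.43 tcp [469.  117.  433.9] grasp [468.8 117.  278.9] F [-0.6 -0.2 -2.4] open 23.3
x [ 0.946 -0.324 -0.001] y [-0.001 -0.    -1.   ] z [ 0.324  0.946 -0.001]
q [0.245 0.197 0.025 1.4   0.    2.145]
dp [60.9, -6.1, -225.2] dist 233 jawdeg -18.9 turn_y None tilt [-0.0011 -0.0003  0.    ]
```

View pics/k1.png

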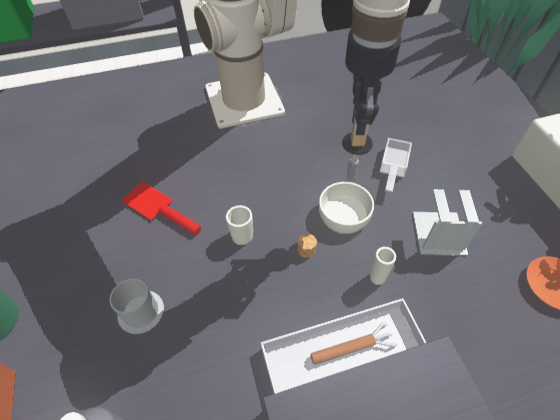

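View pics/k2.png

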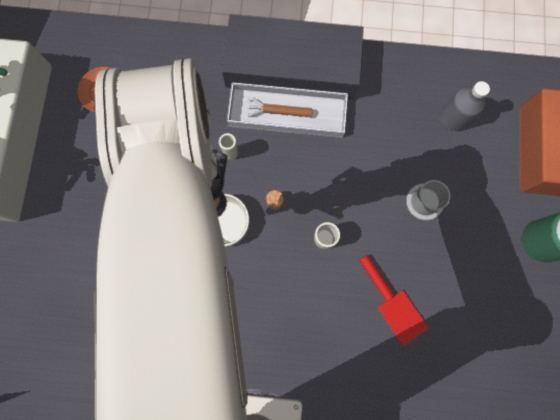

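Pots unmoved (small at (240,225) in the scene view, (327,235) in the top view). On to the small pot.

Request:
apply_moves --moves '[{"grip": 0, "dp": [10, 0, -40], "turn": [0, 0, 0]}, {"grip": 0, "dp": [24, 0, -90], "turn": [0, 0, 0]}, {"grip": 0, "dp": [38, 0, -140], "turn": [0, 0, 0]}, {"grip": 0, "dp": [50, 0, -190], "turn": [0, 0, 0]}, {"grip": 0, "dp": [61, 0, -225], "turn": [0, 0, 0]}]'

```text
time_s: 13.15
eef_pos: [453.2, -117.5, 433.3]
orientation: [-0.697, 0.118, -0.116, 0.697]
wrist_force: [0.8, -0.5, -0.7]
opening: 23.4
```

Request:
apply_moves --moves '[{"grip": 0, "dp": [0, 0, 0], "turn": [0, 0, 0]}, {"grip": 0, "dp": [0, 0, 0], "turn": [0, 0, 0]}, {"grip": 0, "dp": [0, 0, 0], "turn": [0, 0, 0]}]'

```text
time_s: 13.52
eef_pos: [454.0, -114.6, 434.3]
orientation: [-0.697, 0.116, -0.115, 0.698]
wrist_force: [0.0, -0.2, -0.5]
opening: 23.2
```

```bash
python3 -c "
from h import *
go(453.5,-115.8,170)
t=imaging.snapshot('scene');a=t['image'];crop(a,150,90,330,270,3.3,'l1.png')"
```

```text
t 13.53 tcp [ 454.  -114.6  434.3] grasp [ 453.9 -114.6  279.3] F [ 0.  -0.2 -0.5] open 23.2
x [ 0.947 -0.322 -0.001] y [-0.001  0.001 -1.   ] z [0.322 0.947 0.   ]
q [-0.247  0.167 -0.011  1.394  0.     1.652]
dp [0.0, 109.3, -1.3] dist 109 jawdeg -18.81 turn_y None tilt [-0.001   0.0005  0.    ]
```

View pics/l1.png

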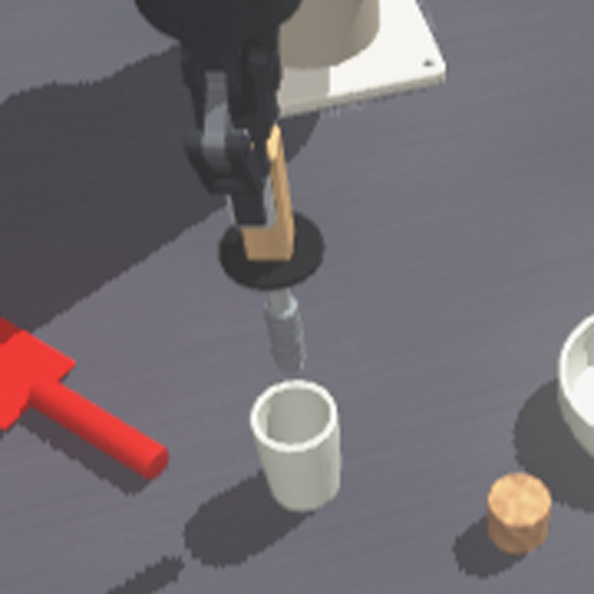

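Request:
apply_moves --moves '[{"grip": 0, "dp": [0, 20, -1], "turn": [0, 0, 0]}, {"grip": 0, "dp": [0, 45, -1], "turn": [0, 0, 0]}, {"grip": 0, "dp": [0, 70, -1], "turn": [0, 0, 0]}, {"grip": 0, "dp": [0, 92, -1], "turn": [0, 0, 0]}, {"grip": 0, "dp": [0, 107, -1], "turn": [0, 0, 0]}]'

```text
time_s: 14.2
eef_pos: [453.5, -115.5, 326.7]
orientation: [-0.698, 0.116, -0.115, 0.698]
wrist_force: [0.7, 0.2, -0.7]
opening: 23.5
```

Request:
apply_moves --moves '[{"grip": 0, "dp": [0, 0, 0], "turn": [0, 0, 0]}, {"grip": 0, "dp": [0, 0, 0], "turn": [0, 0, 0]}, {"grip": 0, "dp": [0, 0, 0], "turn": [0, 0, 0]}]'

```text
time_s: 14.58
eef_pos: [454.1, -116.4, 328.6]
orientation: [0.698, -0.115, 0.117, -0.697]
wrist_force: [-0.3, -0.4, -0.9]
opening: 23.5
```

```bash
python3 -c "
from h import *
st()
t=imaging.snapshot('scene');a=t['image'];crop(a,150,90,330,270,3.3,'m1.png')"
```

```text
t 14.57 tcp [ 454.1 -116.4  328.6] grasp [ 454.4 -116.5  173.6] F [-0.3 -0.4 -0.9] open 23.5
x [ 0.946 -0.324  0.002] y [ 0.002 -0.    -1.   ] z [0.324 0.946 0.   ]
q [-0.251  0.228 -0.216  1.124  0.     1.649]
```

View pics/m1.png

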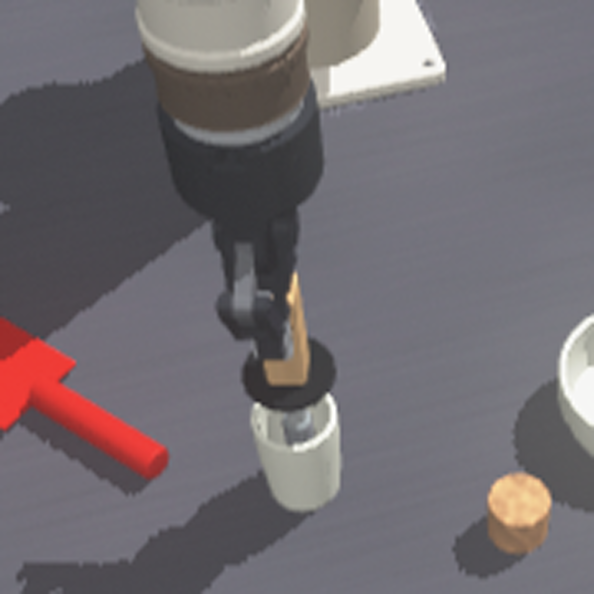

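The brush head is inside the small pot (head at about (295,425) in the crop), tip about 23 mm above the shelf. Raise and go to slim.

Request:
apply_moves --moves '[{"grip": 0, "dp": [0, -25, 0], "turn": [0, 0, 0]}, {"grip": 0, "dp": [0, -55, 0], "turn": [0, 0, 0]}, {"grip": 0, "dp": [0, -90, 0], "turn": [0, 0, 0]}, {"grip": 0, "dp": [0, -112, 0], "turn": [0, 0, 0]}, {"grip": 0, "dp": [0, -112, 0], "turn": [0, 0, 0]}]'

```text
time_s: 15.25
eef_pos: [454.1, -116.7, 441.9]
orientation: [0.698, -0.114, 0.118, -0.697]
wrist_force: [0.7, -0.2, -0.6]
opening: 23.3
```

```bash
python3 -c "
from h import *
go(636.1,123.3,285)
t=imaging.snapshot('top');a=t['image'];cv2.imwrite('pics/n2.png',a)"
```

```text
t 15.25 tcp [ 454.1 -116.7  441.9] grasp [ 454.9 -116.9  286.9] F [ 0.7 -0.2 -0.6] open 23.3
x [ 0.946 -0.324  0.005] y [ 0.005 -0.001 -1.   ] z [0.324 0.946 0.   ]
q [-0.252  0.163  0.004  1.406  0.     1.649]
dp [93.6, 1.9, 285.9] dist 301 jawdeg -18.91 turn_y None tilt [ 0.0051 -0.0013  0.    ]
```

View pics/n2.png

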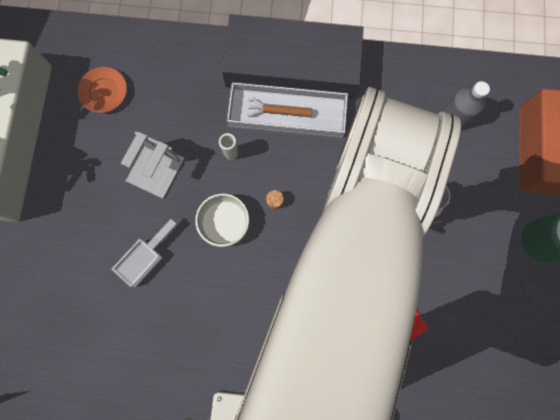

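Request:
apply_moves --moves '[{"grip": 0, "dp": [13, 0, 40], "turn": [0, 0, 0]}, {"grip": 0, "dp": [30, 0, 90], "turn": [0, 0, 0]}, {"grip": 0, "dp": [46, 0, 140], "turn": [0, 0, 0]}, {"grip": 0, "dp": [63, 0, 190], "turn": [0, 0, 0]}, {"grip": 0, "dp": [78, 0, 236], "turn": [0, 0, 0]}]'

```text
time_s: 15.92
eef_pos: [604.7, 83.0, 437.6]
orientation: [0.698, -0.117, 0.115, -0.697]
wrist_force: [-0.0, -0.9, -0.8]
opening: 23.2
```

Request:
apply_moves --moves '[{"grip": 0, "dp": [10, 0, 30], "turn": [0, 0, 0]}, {"grip": 0, "dp": [16, 0, 50], "turn": [0, 0, 0]}, {"grip": 0, "dp": [16, 0, 50], "turn": [0, 0, 0]}, {"grip": 0, "dp": [16, 0, 50], "turn": [0, 0, 0]}, {"grip": 0, "dp": [16, 0, 50], "turn": [0, 0, 0]}]'

```text
time_s: 16.55
eef_pos: [634.9, 122.6, 439.6]
orientation: [0.698, -0.117, 0.116, -0.697]
wrist_force: [-0.5, 0.3, -1.0]
opening: 23.3
```

```bash
python3 -c "
from h import *
go(636.1,123.3,175)
t=imaging.snapshot('scene');a=t['image'];crop(a,320,120,480,300,3.3,'o1.png')
t=imaging.snapshot('top');a=t['image'];crop(a,150,80,310,240,3.5,'o2.png')"
```

```text
t 16.55 tcp [634.9 122.6 439.6] grasp [634.8 122.6 284.6] F [-0.5  0.3 -1. ] open 23.3
x [ 0.946 -0.325 -0.   ] y [-0.001 -0.    -1.   ] z [ 0.325  0.946 -0.   ]
q [ 0.191  0.544  0.545  1.572 -0.     2.093]
dp [1.0, 109.6, 1.1] dist 110 jawdeg -18.97 turn_y None tilt [-0.0006 -0.0003  0.    ]
```

View pics/o1.png

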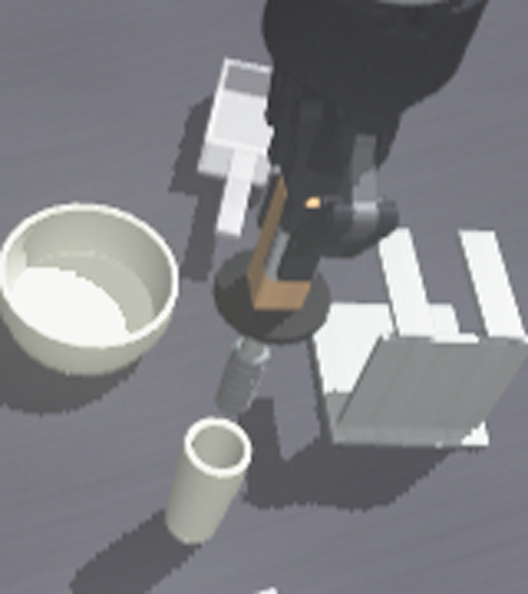

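View pics/o2.png

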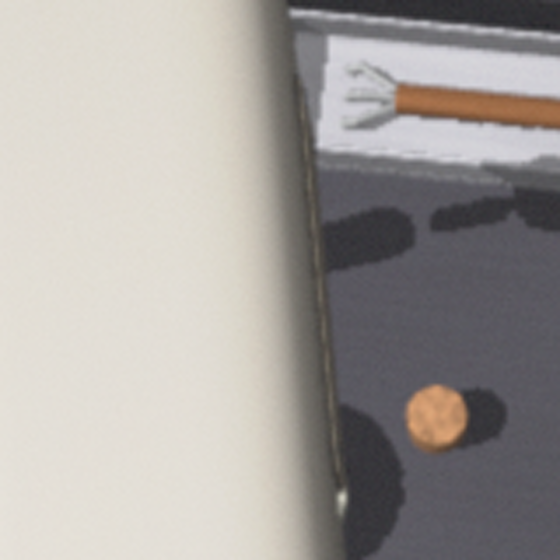

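Request:
apply_moves --moves '[{"grip": 0, "dp": [1, 15, 1], "turn": [0, 0, 0]}, {"grip": 0, "dp": [1, 32, 1], "turn": [0, 0, 0]}, {"grip": 0, "dp": [1, 32, 1], "turn": [0, 0, 0]}, {"grip": 0, "dp": [1, 32, 1], "turn": [0, 0, 0]}]'

```text
time_s: 17.15
eef_pos: [636.5, 124.1, 407.8]
orientation: [-0.697, 0.116, -0.116, 0.697]
wrist_force: [-0.1, 0.1, -0.3]
opening: 23.4
```

```bash
python3 -c "
from h import *
go(636.1,123.3,175)
t=imaging.snapshot('scene');a=t['image'];crop(a,350,180,430,290,5.4,'p1.png')"
```

```text
t 17.15 tcp [636.5 124.1 407.8] grasp [636.5 124.1 252.8] F [-0.1  0.1 -0.3] open 23.4
x [ 0.946 -0.324 -0.   ] y [-0.  0. -1.] z [0.324 0.946 0.   ]
q [0.193 0.55  0.473 1.494 0.    2.093]
dp [-0.2, 77.8, -0.9] dist 78 jawdeg -18.92 turn_y None tilt [-0.  0.  0.]
```

View pics/p1.png

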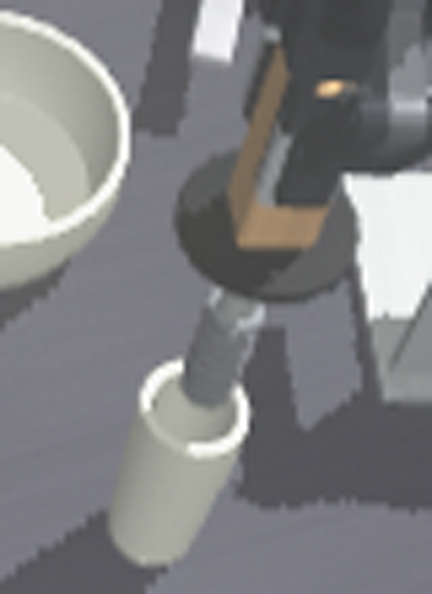

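Request:
apply_moves --moves '[{"grip": 0, "dp": [0, 15, 0], "turn": [0, 0, 0]}, {"grip": 0, "dp": [0, 30, 0], "turn": [0, 0, 0]}, {"grip": 0, "dp": [0, 45, 0], "turn": [0, 0, 0]}, {"grip": 0, "dp": [0, 60, 0], "turn": [0, 0, 0]}, {"grip": 0, "dp": [0, 74, 0], "turn": [0, 0, 0]}]'

```text
time_s: 17.82
eef_pos: [636.4, 124.2, 332.3]
orientation: [0.698, -0.116, 0.116, -0.697]
wrist_force: [-0.3, 0.7, -1.7]
opening: 23.2
```

Request:
apply_moves --moves '[{"grip": 0, "dp": [0, 0, 0], "turn": [0, 0, 0]}, {"grip": 0, "dp": [0, 0, 0], "turn": [0, 0, 0]}, {"grip": 0, "dp": [0, 0, 0], "turn": [0, 0, 0]}]'

```text
time_s: 18.2
eef_pos: [636.8, 124.2, 334.7]
orientation: [-0.697, 0.116, -0.117, 0.698]
wrist_force: [-0.6, 0.1, -1.0]
opening: 23.3
```

```bash
python3 -c "
from h import *
st()
t=imaging.snapshot('scene');a=t['image'];crop(a,350,180,430,290,5.4,'q1.png')"
```

```text
t 18.2 tcp [636.8 124.2 334.7] grasp [637.1 124.3 179.7] F [-0.6  0.1 -1. ] open 23.3
x [ 0.946 -0.324  0.002] y [ 0.002  0.    -1.   ] z [0.324 0.946 0.001]
q [ 0.193  0.573  0.322  1.319 -0.     2.093]
```

View pics/q1.png

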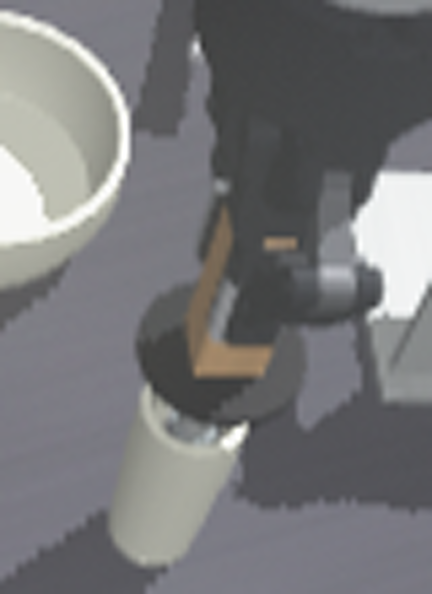

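Request:
apply_moves --moves '[{"grip": 0, "dp": [0, -15, 0], "turn": [0, 0, 0]}, {"grip": 0, "dp": [0, -40, 0], "turn": [0, 0, 0]}, {"grip": 0, "dp": [0, -75, 0], "turn": [0, 0, 0]}, {"grip": 0, "dp": [0, -106, 0], "turn": [0, 0, 0]}, {"grip": 0, "dp": [0, -106, 0], "turn": [0, 0, 0]}]'

```text
time_s: 18.88
eef_pos: [636.9, 124.2, 444.6]
orientation: [-0.696, 0.113, -0.119, 0.699]
wrist_force: [0.0, -0.2, -1.3]
opening: 23.4
```

Request:
apply_moves --moves '[{"grip": 0, "dp": [-25, 0, 30], "turn": [0, 0, 0]}, {"grip": 0, "dp": [-55, 0, 70], "turn": [0, 0, 0]}, {"grip": 0, "dp": [-85, 0, 108], "turn": [0, 0, 0]}, {"grip": 0, "dp": [-110, 0, 138], "turn": [0, 0, 0]}, {"grip": 0, "dp": [-113, 0, 142], "turn": [0, 0, 0]}]'

```text
time_s: 19.5
eef_pos: [574.2, 297.8, 438.6]
orientation: [0.698, -0.115, 0.114, -0.698]
wrist_force: [-0.4, -0.6, -2.2]
opening: 23.3
```

Request:
apply_moves --moves '[{"grip": 0, "dp": [0, 0, 0], "turn": [0, 0, 0]}, {"grip": 0, "dp": [0, 0, 0], "turn": [0, 0, 0]}, {"grip": 0, "dp": [0, 0, 0], "turn": [0, 0, 0]}]'

```text
time_s: 19.88
eef_pos: [576.2, 293.9, 439.7]
orientation: [0.697, -0.117, 0.117, -0.697]
wrist_force: [0.0, 0.6, -0.7]
opening: 23.3
```

```bash
python3 -c "
from h import *
go(575.7,295.2,165.8,-18.9)
t=imaging.snapshot('scene');a=t['image'];cv2.imwrite('pics/r0.png',a);crop(a,380,90,520,260,3.5,'r1.png')
t=imaging.snapshot('top');a=t['image'];cv2.imwrite('pics/r2.png',a)"
```

```text
t 19.88 tcp [576.2 293.9 439.7] grasp [576.2 293.9 284.7] F [ 0.   0.6 -0.7] open 23.3
x [ 0.945 -0.326  0.   ] y [-0. -0. -1.] z [ 0.326  0.945 -0.   ]
q [ 0.472  0.544  0.546  1.572 -0.     2.374]
dp [-0.9, 118.9, 1.1] dist 119 jawdeg -19.02 turn_y -0.002 tilt [-0.0001 -0.0002  0.    ]
```

View pics/r1.png

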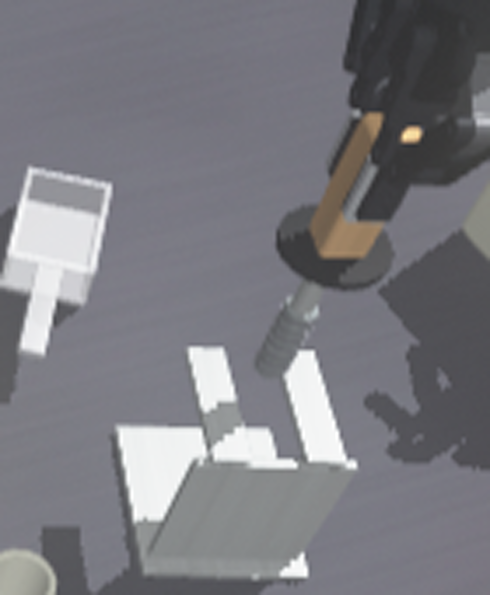

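View pics/r2.png

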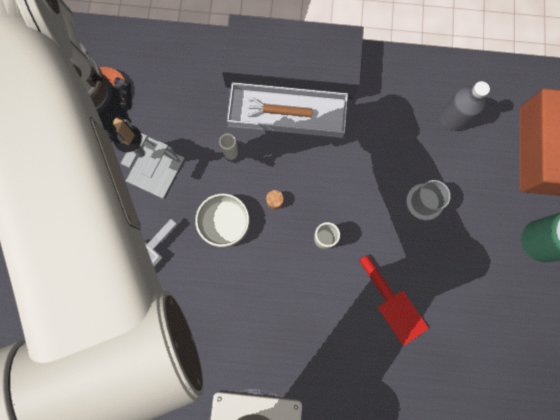

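Request:
apply_moves --moves '[{"grip": 0, "dp": [-0.9, 10, 1], "turn": [0, 0, 0]}, {"grip": 0, "dp": [-0.9, 20, 1], "turn": [0, 0, 0]}, {"grip": 0, "dp": [-0.9, 30, 1], "turn": [0, 0, 0]}, {"grip": 0, "dp": [-0.9, 40, 1], "turn": [0, 0, 0]}, {"grip": 0, "dp": [-0.9, 50, 1], "turn": [0, 0, 0]}]'

```text
time_s: 20.6
eef_pos: [575.1, 296.4, 388.8]
orientation: [0.698, -0.116, 0.116, -0.697]
wrist_force: [-0.3, 0.9, -0.9]
opening: 23.3
```

Request:
apply_moves --moves '[{"grip": 0, "dp": [0, 15, 0], "turn": [0, 0, 0]}, {"grip": 0, "dp": [0, 30, 0], "turn": [0, 0, 0]}, {"grip": 0, "dp": [0, 45, 0], "turn": [0, 0, 0]}, {"grip": 0, "dp": [0, 55, 0], "turn": [0, 0, 0]}, {"grip": 0, "dp": [0, 60, 0], "turn": [0, 0, 0]}]'

```text
time_s: 21.22
eef_pos: [575.0, 296.3, 328.7]
orientation: [0.698, -0.116, 0.116, -0.697]
wrist_force: [-0.6, -0.4, -0.7]
opening: 23.8
```

Request:
apply_moves --moves '[{"grip": 0, "dp": [0, 0, 0], "turn": [0, 0, 0]}, {"grip": 0, "dp": [0, 0, 0], "turn": [0, 0, 0]}, {"grip": 0, "dp": [0, 0, 0], "turn": [0, 0, 0]}]'

```text
time_s: 21.6
eef_pos: [575.3, 296.5, 330.4]
orientation: [-0.697, 0.116, -0.116, 0.698]
wrist_force: [0.8, 0.0, -2.0]
opening: 23.3
```

```bash
python3 -c "
from h import *
go(575.7,295.2,165.8,-18.9)
t=imaging.snapshot('scene');a=t['image'];crop(a,400,100,520,250,4,'s1.png')"
```

```text
t 21.6 tcp [575.3 296.5 330.4] grasp [575.5 296.6 175.4] F [ 0.8  0.  -2. ] open 23.3
x [ 0.946 -0.324  0.001] y [ 0.001  0.001 -1.   ] z [0.324 0.946 0.001]
q [0.476 0.571 0.309 1.307 0.    2.377]
dp [0.6, 9.6, -1.2] dist 10 jawdeg -18.91 turn_y -0.0 tilt [0.0011 0.0006 0.    ]
```

View pics/s1.png

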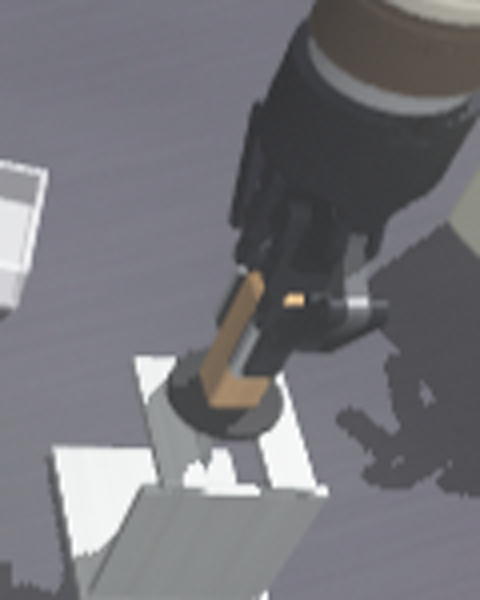

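Request:
apply_moves --moves '[{"grip": 0, "dp": [0.4, 3, -1], "turn": [0, 0, 0]}, {"grip": 0, "dp": [0.4, 6, -1], "turn": [0, 0, 0]}, {"grip": 0, "dp": [0.4, 9, -1], "turn": [0, 0, 0]}, {"grip": 0, "dp": [0.4, 9, -1], "turn": [0, 0, 0]}, {"grip": 0, "dp": [0.4, 9, -1], "turn": [0, 0, 0]}]'

```text
time_s: 22.28
eef_pos: [575.1, 295.2, 320.8]
orientation: [0.698, -0.116, 0.116, -0.697]
wrist_force: [-1.2, 0.3, 0.4]
opening: 23.0
```

```bash
python3 -c "
from h import *
go(575.7,295.2,165.8,-18.9)
t=imaging.snapshot('scene');a=t['image'];crop(a,400,100,520,250,4,'t1.png')"
```

```text
t 22.27 tcp [575.1 295.2 320.8] grasp [575.1 295.2 165.8] F [-1.2  0.3  0.4] open 23.0
x [ 0.946 -0.324 -0.   ] y [-0. -0. -1.] z [ 0.324  0.946 -0.   ]
q [ 0.474  0.576  0.291  1.286 -0.     2.375]
dp [0.6, -0.0, 0.1] dist 1 jawdeg -18.91 turn_y -0.0 tilt [-0.0001 -0.0001  0.    ]
```

View pics/t1.png

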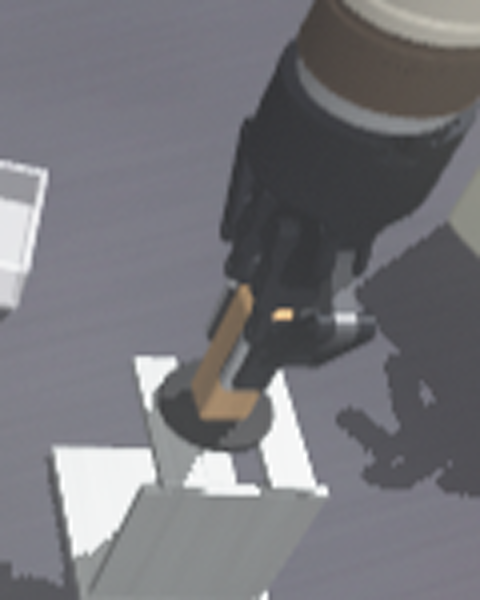

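Request:
apply_moves --moves '[{"grip": 0.4, "dp": [0.5, 0.3, 0], "turn": [0, 0, 0]}, {"grip": 0.6, "dp": [0.5, 0.3, 0], "turn": [0, 0, 0]}, {"grip": 1, "dp": [0.5, 0.3, 0], "turn": [0, 0, 0]}, {"grip": 1, "dp": [0.5, 0, 0], "turn": [0, 0, 0]}, {"grip": 1, "dp": [0.5, 0, 0], "turn": [0, 0, 0]}]'

```text
time_s: 22.95
eef_pos: [575.7, 295.1, 320.8]
orientation: [-0.697, 0.116, -0.116, 0.698]
wrist_force: [-0.6, -0.6, 0.2]
opening: 85.4
```

```bash
python3 -c "
from h import *
st()
t=imaging.snapshot('scene');a=t['image'];crop(a,400,100,520,250,4,'u1.png')"
```

```text
t 22.95 tcp [575.7 295.1 320.8] grasp [575.7 295.1 165.8] F [-0.6 -0.6  0.2] open 85.4
x [ 0.946 -0.324  0.   ] y [ 0.  0. -1.] z [0.324 0.946 0.   ]
q [ 0.474  0.577  0.293  1.287 -0.     2.375]
```

View pics/u1.png

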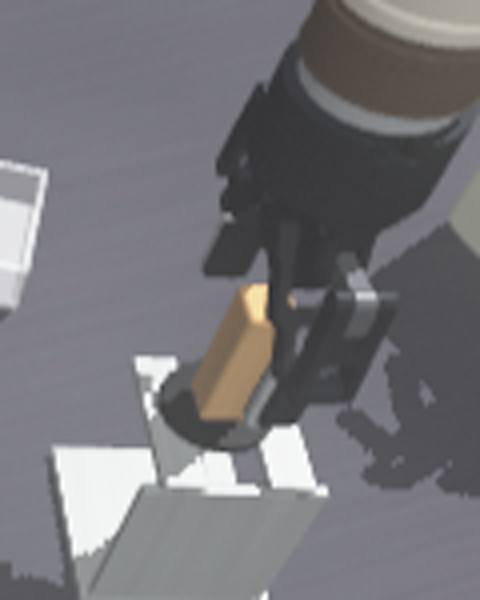

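Brush hangs. Retreat up and look.

Request:
apply_moves --moves '[{"grip": 1, "dp": [0, -20, 0], "turn": [0, 0, 0]}, {"grip": 1, "dp": [0, -60, 0], "turn": [0, 0, 0]}, {"grip": 1, "dp": [0, -100, 0], "turn": [0, 0, 0]}, {"grip": 1, "dp": [0, -100, 0], "turn": [0, 0, 0]}]'

```text
time_s: 23.5
eef_pos: [576.2, 295.4, 425.4]
orientation: [-0.696, 0.114, -0.119, 0.699]
wrist_force: [-0.6, 0.2, -0.2]
opening: 85.0
```

```bash
python3 -c "
from h import *
go(453.5,-115.8,265)
t=imaging.snapshot('scene');a=t['image'];cv2.imwrite('pics/v1.png',a)
t=imaging.snapshot('top');a=t['image'];cv2.imwrite('pics/v2.png',a)"
```

```text
t 23.5 tcp [576.2 295.4 425.4] grasp [577.4 296.  270.4] F [-0.6  0.2 -0.2] open 85.0
x [ 0.946 -0.324  0.006] y [ 0.008  0.004 -1.   ] z [0.324 0.946 0.006]
q [0.474 0.541 0.504 1.525 0.    2.375]
dp [16.2, 5.4, -429.8] dist 430 jawdeg -18.91 turn_y None tilt [0.0078 0.004  0.    ]
```

View pics/v1.png

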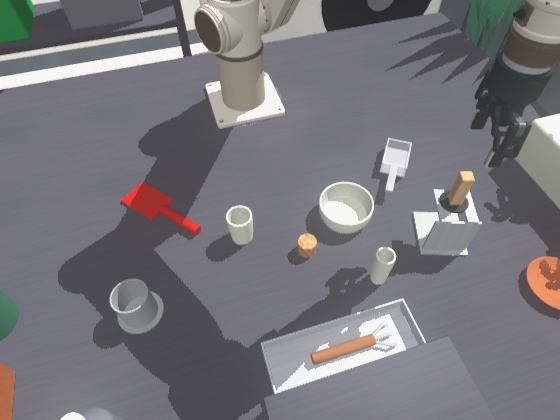

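View pics/v2.png

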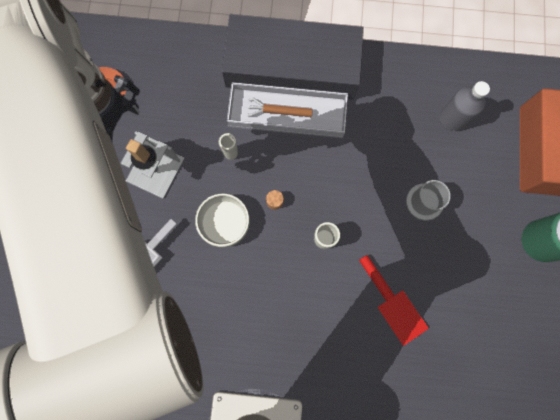

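Request:
apply_moves --moves '[{"grip": 1, "dp": [1, 0, -35], "turn": [0, 0, 0]}, {"grip": 1, "dp": [3, 0, -90], "turn": [0, 0, 0]}, {"grip": 1, "dp": [6, 0, -148], "turn": [0, 0, 0]}, {"grip": 1, "dp": [8, 0, -206], "turn": [0, 0, 0]}, {"grip": 1, "dp": [10, 0, -264], "turn": [0, 0, 0]}]'

```text
time_s: 24.22
eef_pos: [498.3, 40.5, 418.9]
orientation: [0.698, -0.117, 0.115, -0.697]
wrist_force: [-0.4, -0.6, -0.1]
opening: 85.3
```

Request:
apply_moves --moves '[{"grip": 1, "dp": [2, 0, -58], "turn": [0, 0, 0]}, {"grip": 1, "dp": [4, 0, -110], "turn": [0, 0, 0]}, {"grip": 1, "dp": [6, 0, -150], "turn": [0, 0, 0]}, {"grip": 1, "dp": [7, 0, -165], "turn": [0, 0, 0]}, {"grip": 1, "dp": [7, 0, -165], "turn": [0, 0, 0]}]'

```text
time_s: 24.85
eef_pos: [452.4, -116.6, 419.7]
orientation: [-0.697, 0.117, -0.116, 0.698]
wrist_force: [0.0, -0.4, 0.1]
opening: 85.1
```

Request:
apply_moves --moves '[{"grip": 1, "dp": [0, 30, 0], "turn": [0, 0, 0]}, {"grip": 1, "dp": [0, 60, 0], "turn": [0, 0, 0]}, {"grip": 1, "dp": [0, 80, 0], "turn": [0, 0, 0]}, {"grip": 1, "dp": [0, 80, 0], "turn": [0, 0, 0]}, {"grip": 1, "dp": [0, 80, 0], "turn": [0, 0, 0]}]'

```text
time_s: 25.48
eef_pos: [453.3, -115.5, 341.3]
orientation: [-0.698, 0.115, -0.116, 0.698]
wrist_force: [0.3, -0.1, 0.6]
opening: 85.6
```

```bash
python3 -c "
from h import *
go(453.5,-115.8,68)
t=imaging.snapshot('scene');a=t['image'];cv2.imwrite('pics/w0.png',a);crop(a,150,90,330,270,3.3,'w1.png')"
```

```text
t 25.48 tcp [ 453.3 -115.5  341.3] grasp [ 453.4 -115.5  186.3] F [ 0.3 -0.1  0.6] open 85.6
x [ 0.947 -0.323  0.001] y [ 0.001  0.    -1.   ] z [0.323 0.947 0.   ]
q [-0.249  0.216 -0.196  1.157  0.     1.65 ]
dp [0.2, 118.3, -0.3] dist 118 jawdeg -18.82 turn_y None tilt [0.0007 0.     0.    ]
```

View pics/w0.png

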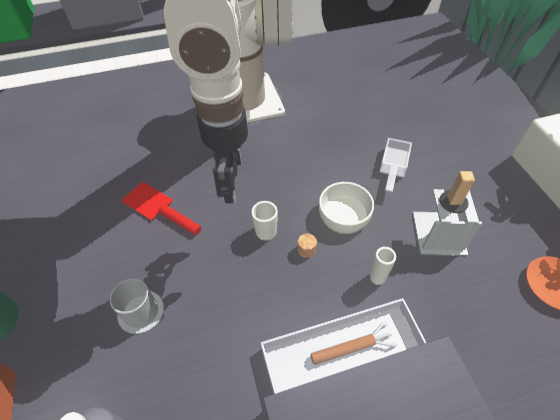

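View pics/w1.png

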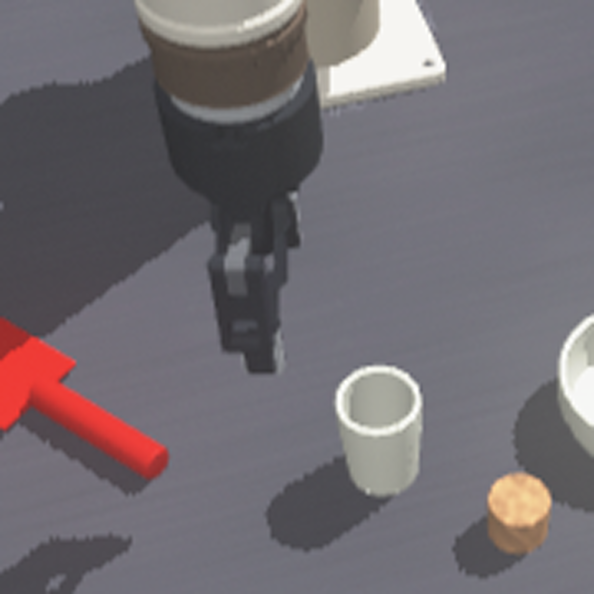

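```bash
python3 -c "
from h import *
t=imaging.snapshot('scene')
f=lambda x,y:ray(t,150+x/3.3,90+y/3.3,76)[:2]
o=f(295.5,416);n=f(379,400);print(o,n,n-o, np.array([453.5,-115.8])+n-o)
p=np.array([453.5,-115.8])+n-o
go(p[0],p[1],186)
t=imaging.snapshot('top');cv2.imwrite('pics/w2.png',t['image'])"
```

```text
[ 457.41560207 -114.00796757] [461.06675892 -61.23288231] [ 3.65115685 52.77508526] [457.15115685 -63.02491474]
t 25.57 tcp [ 453.4 -115.9  341.8] grasp [ 453.7 -115.9  186.8] F [-0.2  0.8  0.5] open 85.2
x [ 0.946 -0.323  0.002] y [ 0.002 -0.    -1.   ] z [0.323 0.946 0.   ]
q [-0.25   0.216 -0.196  1.157  0.     1.65 ]
dp [-13.8, 0.8, 51.2] dist 53 jawdeg -18.86 turn_y None tilt [ 0.002  -0.0004  0.    ]
```

View pics/w2.png

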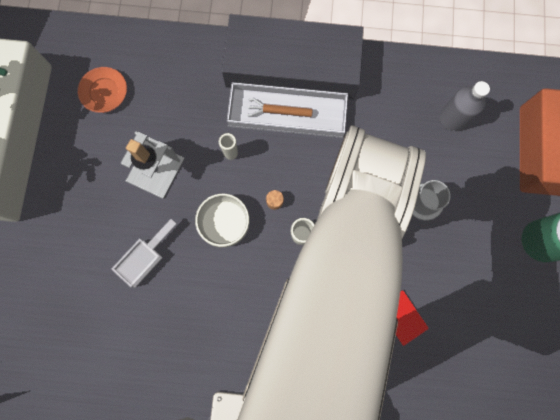

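```bash
python3 -c "
from h import *
a=cv2.imread('pics/w2.png');crop(a,260,170,350,260,6,'w3.png')"
```

```text
(no output)
```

View pics/w3.png

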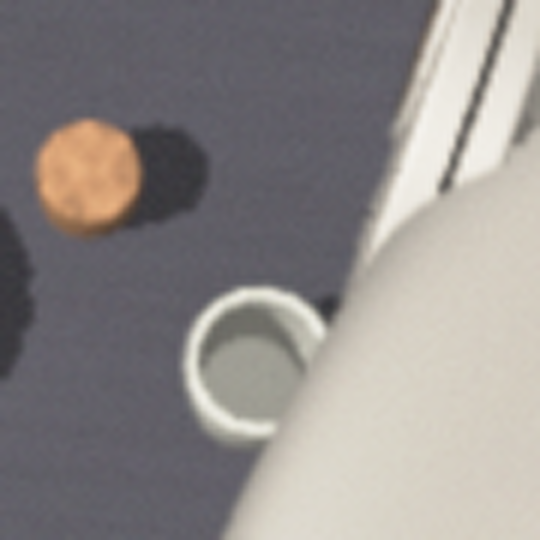

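Request:
apply_moves --moves '[{"grip": 1, "dp": [-7, 0, 25], "turn": [0, 0, 0]}, {"grip": 1, "dp": [-14, 0, 51], "turn": [0, 0, 0]}, {"grip": 1, "dp": [-14, 0, 51], "turn": [0, 0, 0]}, {"grip": 1, "dp": [-14, 0, 51], "turn": [0, 0, 0]}, {"grip": 1, "dp": [-14, 0, 51], "turn": [0, 0, 0]}]'

```text
time_s: 26.25
eef_pos: [456.1, -64.1, 340.9]
orientation: [0.698, -0.116, 0.117, -0.697]
wrist_force: [1.2, -0.6, 0.8]
opening: 85.3
```

```bash
python3 -c "
from h import *
t=imaging.snapshot('scene');a=t['image'];crop(a,180,90,340,270,3.3,'x1.png')
go(457.2,-63,68)
"
```

```text
t 26.3 tcp [456.  -64.1 340.8] grasp [456.1 -64.1 185.8] F [-0.3  1.1 -0.3] open 85.2
x [ 0.946 -0.325  0.   ] y [ 0. -0. -1.] z [ 0.325  0.946 -0.   ]
q [-0.14   0.203 -0.215  1.153 -0.     1.762]
dp [0.7, 117.8, 1.4] dist 118 jawdeg -18.97 turn_y None tilt [ 0.0003 -0.0002  0.    ]
```

View pics/x1.png

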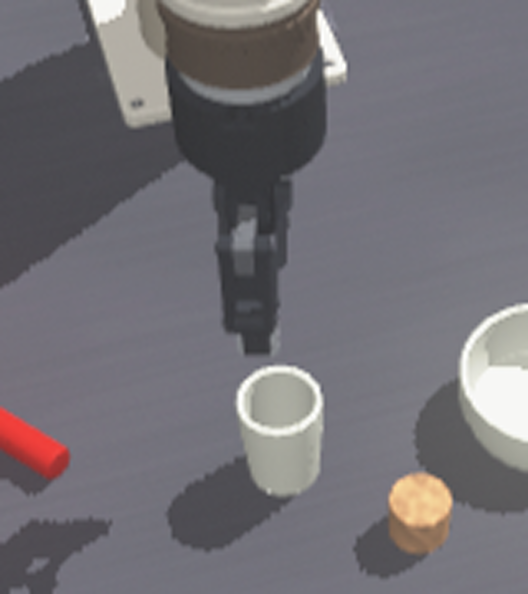

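```bash
python3 -c "
from h import *
t=imaging.snapshot('top'); print(ray(t,303,230.3,76)+[1.3,1,0])"
```

```text
[457.50801668 -62.3582854   76.        ]
```

Request:
apply_moves --moves '[{"grip": 1, "dp": [1, 25, 1.5], "turn": [0, 0, 0]}, {"grip": 1, "dp": [1, 50, 1.5], "turn": [0, 0, 0]}, {"grip": 1, "dp": [1, 65, 1.5], "turn": [0, 0, 0]}, {"grip": 1, "dp": [1, 65, 1.5], "turn": [0, 0, 0]}, {"grip": 1, "dp": [1, 65, 1.5], "turn": [0, 0, 0]}]'

```text
time_s: 26.98
eef_pos: [457.8, -62.6, 276.3]
orientation: [-0.697, 0.116, -0.117, 0.697]
wrist_force: [-0.8, 0.7, -0.8]
opening: 85.3
```

```bash
python3 -c "
from h import *
t=imaging.snapshot('scene');a=t['image'];crop(a,180,90,340,270,3.3,'y1.png')
go(457.2,-63,68)
"
```

```text
t 27.02 tcp [457.9 -62.6 276.5] grasp [458.1 -62.6 121.5] F [ 0.1 -1.  -0.6] open 85.5
x [ 0.946 -0.324  0.002] y [ 0.002 -0.    -1.   ] z [0.324 0.946 0.   ]
q [-0.136  0.267 -0.314  0.987 -0.     1.765]
dp [-0.8, 53.5, -0.7] dist 54 jawdeg -18.93 turn_y None tilt [ 0.0016 -0.0002  0.    ]
```

View pics/y1.png

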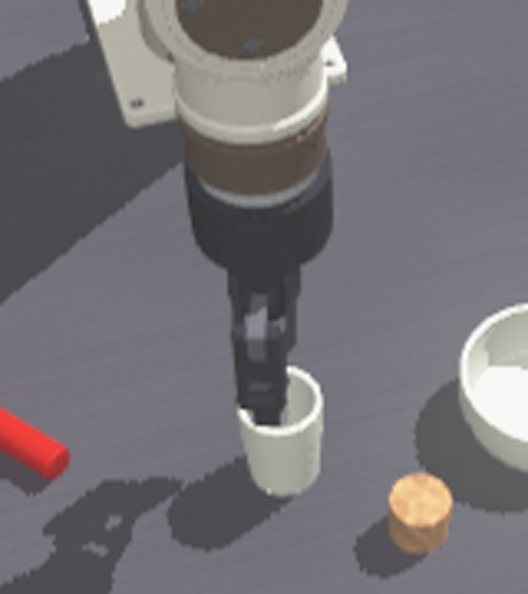

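Request:
apply_moves --moves '[{"grip": 1, "dp": [-0.5, 20, 0], "turn": [0, 0, 0]}, {"grip": 1, "dp": [-0.5, 40, 0], "turn": [0, 0, 0]}, {"grip": 1, "dp": [-0.5, 52, 0], "turn": [0, 0, 0]}, {"grip": 1, "dp": [-0.5, 52, 0], "turn": [0, 0, 0]}, {"grip": 1, "dp": [-0.5, 52, 0], "turn": [0, 0, 0]}]'

```text
time_s: 27.65
eef_pos: [457.5, -62.3, 224.4]
orientation: [-0.697, 0.116, -0.117, 0.698]
wrist_force: [0.3, 0.2, -0.5]
opening: 85.7
```

Request:
apply_moves --moves '[{"grip": 0.75, "dp": [0, 0, 0], "turn": [0, 0, 0]}, {"grip": 0.65, "dp": [0, 0, 0], "turn": [0, 0, 0]}, {"grip": 0.6, "dp": [0, 0, 0], "turn": [0, 0, 0]}, {"grip": 0.4, "dp": [0, 0, 0], "turn": [0, 0, 0]}, {"grip": 0.3, "dp": [0, 0, 0], "turn": [0, 0, 0]}]'

```text
time_s: 28.28
eef_pos: [457.3, -62.3, 224.8]
orientation: [-0.697, 0.116, -0.117, 0.698]
wrist_force: [-1.0, 0.2, 6.7]
opening: 53.1
```

```bash
python3 -c "
from h import *
t=imaging.snapshot('scene');a=t['image'];crop(a,180,90,340,270,3.3,'z1.png')
st()
"
```

```text
t 28.32 tcp [457.3 -62.2 224.8] grasp [457.6 -62.3  69.8] F [-1.8  0.5  6.5] open 53.0
x [ 0.946 -0.324  0.002] y [ 0.002 -0.    -1.   ] z [0.324 0.946 0.   ]
q [-0.135  0.332 -0.384  0.853 -0.     1.766]
```

View pics/z1.png

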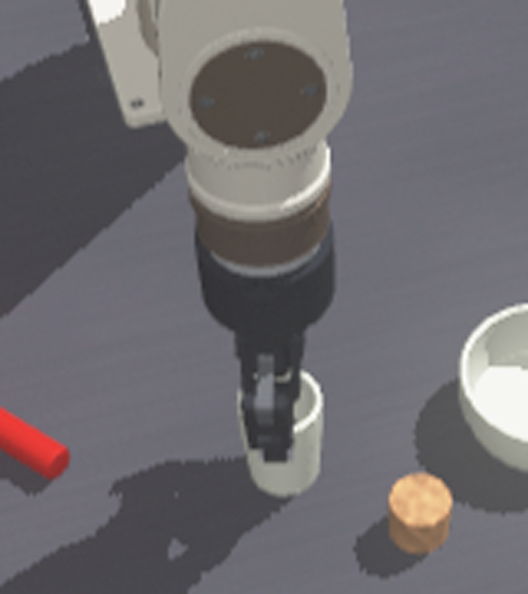

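Request:
apply_moves --moves '[{"grip": 0.3, "dp": [0, -10, 0], "turn": [0, 0, 0]}, {"grip": 0.3, "dp": [0, -35, 0], "turn": [0, 0, 0]}, {"grip": 0.3, "dp": [0, -65, 0], "turn": [0, 0, 0]}, {"grip": 0.3, "dp": [0, -80, 0], "turn": [0, 0, 0]}, {"grip": 0.3, "dp": [0, -80, 0], "turn": [0, 0, 0]}]'

```text
time_s: 28.95
eef_pos: [457.4, -62.2, 305.1]
orientation: [-0.697, 0.115, -0.117, 0.698]
wrist_force: [-0.8, -0.2, -1.6]
opening: 52.8
```

```bash
python3 -c "
from h import *
t=imaging.snapshot('scene');a=t['image'];cv2.imwrite('pics/A1.png',a)
go(468,118.5,148)
"
```

```text
t 29.0 tcp [457.  -62.2 304. ] grasp [457.1 -62.2 149. ] F [ 0.3 -0.4 -2. ] open 52.6
x [ 0.946 -0.324  0.001] y [ 0.001 -0.    -1.   ] z [0.324 0.946 0.   ]
q [-0.135  0.237 -0.275  1.058  0.     1.766]
dp [-48.2, 1.0, 174.5] dist 181 jawdeg -18.91 turn_y None tilt [ 0.0008 -0.0001  0.    ]
```

View pics/A1.png

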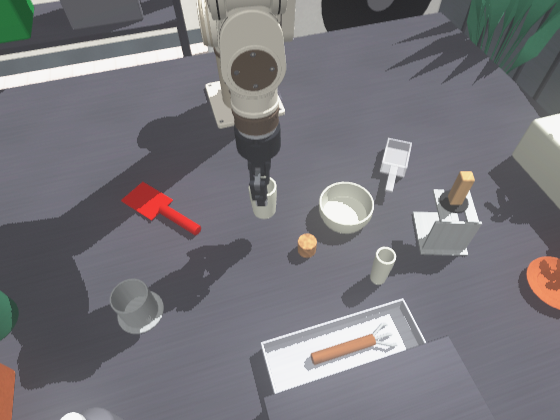

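Request:
apply_moves --moves '[{"grip": 0.3, "dp": [-9, 0, 35], "turn": [0, 0, 0]}, {"grip": 0.3, "dp": [-21, 0, 75], "turn": [0, 0, 0]}, {"grip": 0.3, "dp": [-33, 0, 120], "turn": [0, 0, 0]}, {"grip": 0.3, "dp": [-44, 0, 160], "turn": [0, 0, 0]}, {"grip": 0.3, "dp": [-48, 0, 174], "turn": [0, 0, 0]}]'

```text
time_s: 29.62
eef_pos: [467.4, 119.9, 302.5]
orientation: [0.698, -0.116, 0.114, -0.697]
wrist_force: [1.4, -0.3, -1.8]
opening: 53.2
```

Request:
apply_moves --moves '[{"grip": 0.3, "dp": [0, 0, 0], "turn": [0, 0, 0]}, {"grip": 0.3, "dp": [0, 0, 0], "turn": [0, 0, 0]}, {"grip": 0.3, "dp": [0, 0, 0], "turn": [0, 0, 0]}]'

```text
time_s: 30.0
eef_pos: [467.9, 116.8, 303.6]
orientation: [0.698, -0.117, 0.117, -0.697]
wrist_force: [-0.1, 0.1, -1.5]
opening: 52.5
```

```bash
python3 -c "
from h import *
t=imaging.snapshot('scene');a=t['image'];crop(a,280,70,460,250,3.3,'B1.png')
go(468,118.5,75)
"
```

```text
t 30.05 tcp [468.  116.9 303.7] grasp [467.9 116.9 148.7] F [-0.3  0.9 -1.7] open 52.4
x [ 0.945 -0.326 -0.   ] y [-0. -0. -1.] z [ 0.326  0.945 -0.   ]
q [ 0.245  0.277 -0.222  1.073 -0.     2.148]
dp [-0.5, 73.7, 1.5] dist 74 jawdeg -19.01 turn_y None tilt [-0.0002 -0.0002  0.    ]
```

View pics/B1.png

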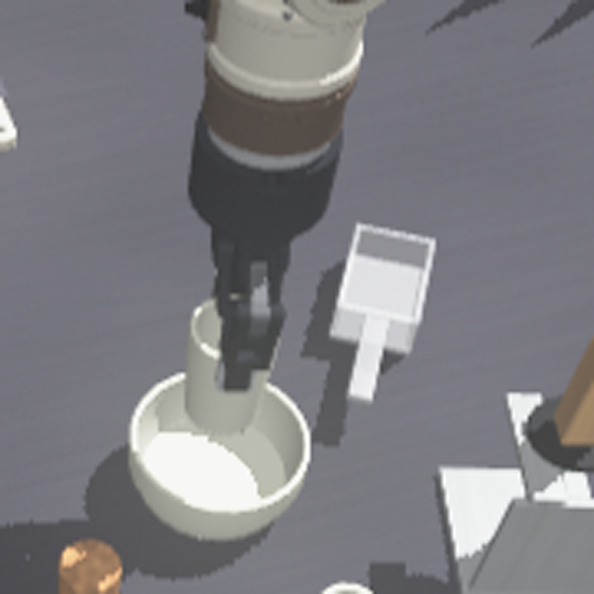

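Request:
apply_moves --moves '[{"grip": 0.3, "dp": [0, 18, 1], "turn": [0, 0, 0]}, {"grip": 0.3, "dp": [0, 36, 1], "turn": [0, 0, 0]}, {"grip": 0.3, "dp": [0, 54, 1], "turn": [0, 0, 0]}, {"grip": 0.3, "dp": [0, 66, 1], "turn": [0, 0, 0]}, {"grip": 0.3, "dp": [0, 70, 1], "turn": [0, 0, 0]}]'

```text
time_s: 30.68
eef_pos: [468.1, 118.5, 233.1]
orientation: [0.698, -0.117, 0.116, -0.697]
wrist_force: [0.5, -0.6, -2.1]
opening: 52.7
```

Request:
apply_moves --moves '[{"grip": 0.3, "dp": [0, 1, 0], "turn": [0, 0, 0]}, {"grip": 0.3, "dp": [0, 2, 0], "turn": [0, 0, 0]}, {"grip": 0.3, "dp": [0, 2, 0], "turn": [0, 0, 0]}, {"grip": 0.3, "dp": [0, 2, 0], "turn": [0, 0, 0]}]'

```text
time_s: 31.18
eef_pos: [468.4, 119.0, 232.0]
orientation: [-0.697, 0.116, -0.116, 0.698]
wrist_force: [0.3, -0.3, -1.8]
opening: 52.8
```

```bash
python3 -c "
from h import *
t=imaging.snapshot('scene');a=t['image'];crop(a,280,70,460,250,3.3,'C1.png')
st()
"
```

```text
t 31.23 tcp [468.4 119.  232. ] grasp [468.5 119.   77. ] F [ 0.1 -1.  -2.2] open 52.7
x [ 0.946 -0.324  0.   ] y [ 0.001  0.    -1.   ] z [0.324 0.946 0.   ]
q [ 0.249  0.359 -0.319  0.893 -0.     2.15 ]
```

View pics/C1.png

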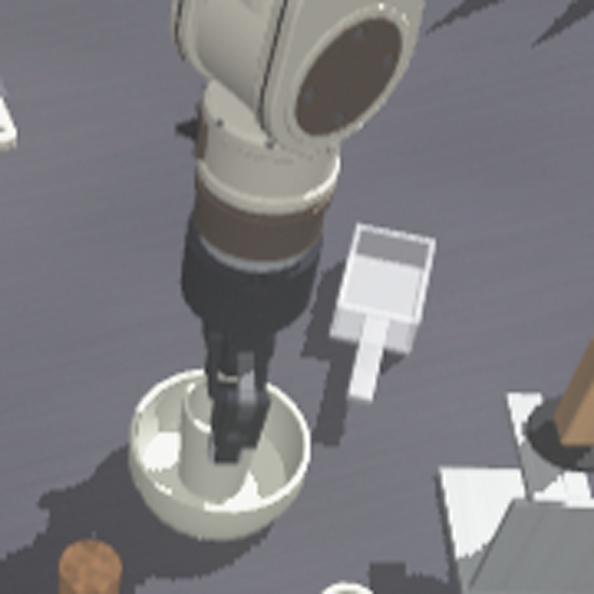

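Request:
apply_moves --moves '[{"grip": 0.3, "dp": [0, 1.5, 0], "turn": [0, 0, 0]}, {"grip": 0.3, "dp": [0, 2, 0], "turn": [0, 0, 0]}, {"grip": 0.3, "dp": [0, 2, 0], "turn": [0, 0, 0]}, {"grip": 0.3, "dp": [0, 2, 0], "turn": [0, 0, 0]}]'

```text
time_s: 31.72
eef_pos: [468.3, 119.0, 229.9]
orientation: [-0.697, 0.116, -0.116, 0.698]
wrist_force: [-1.0, -0.2, 0.6]
opening: 52.7
```

Request:
apply_moves --moves '[{"grip": 0.66, "dp": [0, 0, 0], "turn": [0, 0, 0]}, {"grip": 0.7, "dp": [0, 0, 0], "turn": [0, 0, 0]}, {"grip": 0.8, "dp": [0, 0, 0], "turn": [0, 0, 0]}, {"grip": 1, "dp": [0, 0, 0], "turn": [0, 0, 0]}, {"grip": 1, "dp": [0, 0, 0], "turn": [0, 0, 0]}]'

```text
time_s: 32.35
eef_pos: [468.3, 118.9, 229.7]
orientation: [-0.697, 0.116, -0.116, 0.698]
wrist_force: [-0.5, 0.3, -0.1]
opening: 85.7
```

Request:
apply_moves --moves '[{"grip": 1, "dp": [0, -15, 0], "turn": [0, 0, 0]}, {"grip": 1, "dp": [0, -50, 0], "turn": [0, 0, 0]}, {"grip": 1, "dp": [0, -100, 0], "turn": [0, 0, 0]}, {"grip": 1, "dp": [0, -140, 0], "turn": [0, 0, 0]}, {"grip": 1, "dp": [0, -140, 0], "turn": [0, 0, 0]}]'

```text
time_s: 32.98
eef_pos: [469.4, 119.2, 373.3]
orientation: [-0.696, 0.114, -0.119, 0.699]
wrist_force: [-0.4, -0.0, 0.0]
opening: 85.3
```

```bash
python3 -c "
from h import *
t=imaging.snapshot('scene');a=t['image'];crop(a,280,90,460,290,3,'D1.png')
go(636.2,123.4,220)
"
```

```text
t 33.02 tcp [468.7 119.  371.1] grasp [469.3 119.2 216.1] F [-0.2  0.4 -0.6] open 85.7
x [ 0.946 -0.324  0.003] y [ 0.004  0.001 -1.   ] z [0.324 0.946 0.002]
q [ 0.249  0.224 -0.105  1.238  0.     2.15 ]
dp [156.5, -3.9, 58.1] dist 167 jawdeg -18.91 turn_y None tilt [0.0037 0.001  0.    ]
```

View pics/D1.png

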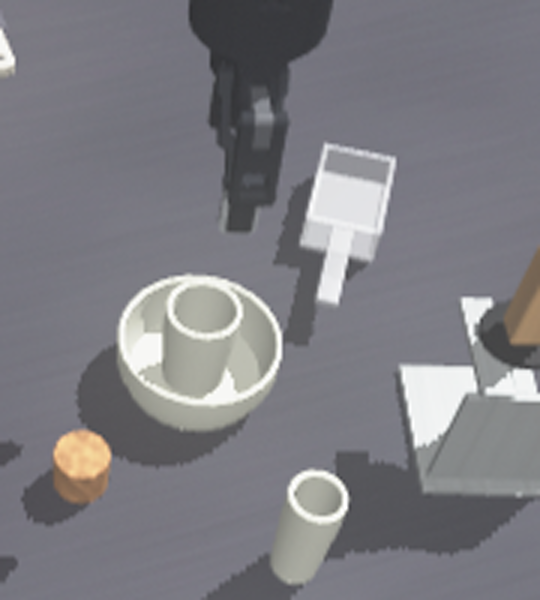

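Request:
apply_moves --moves '[{"grip": 1, "dp": [40, 0, 15], "turn": [0, 0, 0]}, {"grip": 1, "dp": [90, 0, 33], "turn": [0, 0, 0]}, {"grip": 1, "dp": [135, 0, 50], "turn": [0, 0, 0]}, {"grip": 1, "dp": [157, 0, 58.5], "turn": [0, 0, 0]}, {"grip": 1, "dp": [157, 0, 58.5], "turn": [0, 0, 0]}]'

```text
time_s: 33.65
eef_pos: [636.6, 123.2, 366.2]
orientation: [0.698, -0.118, 0.115, -0.697]
wrist_force: [-0.7, -0.8, -0.4]
opening: 85.6
```

Request:
apply_moves --moves '[{"grip": 1, "dp": [0, 20, 0], "turn": [0, 0, 0]}, {"grip": 1, "dp": [0, 45, 0], "turn": [0, 0, 0]}, {"grip": 1, "dp": [0, 60, 0], "turn": [0, 0, 0]}, {"grip": 1, "dp": [0, 60, 0], "turn": [0, 0, 0]}, {"grip": 1, "dp": [0, 60, 0], "turn": [0, 0, 0]}]'

```text
time_s: 34.28
eef_pos: [635.8, 123.5, 310.6]
orientation: [-0.697, 0.116, -0.116, 0.698]
wrist_force: [0.4, -0.8, 0.9]
opening: 85.8
```

```bash
python3 -c "
from h import *
t=imaging.snapshot('scene');a=t['image'];crop(a,310,130,470,300,3.5,'E1.png')
go(636.4,123.7,92)
"
```

```text
t 34.33 tcp [636.  123.5 311. ] grasp [636.3 123.5 156. ] F [-0.1 -0.4 -0.2] open 85.4
x [ 0.946 -0.324  0.002] y [ 0.002  0.    -1.   ] z [0.324 0.946 0.001]
q [0.192 0.583 0.278 1.264 0.    2.093]
dp [0.0, 64.0, 0.2] dist 64 jawdeg -18.91 turn_y None tilt [0.002  0.0004 0.    ]
```

View pics/E1.png

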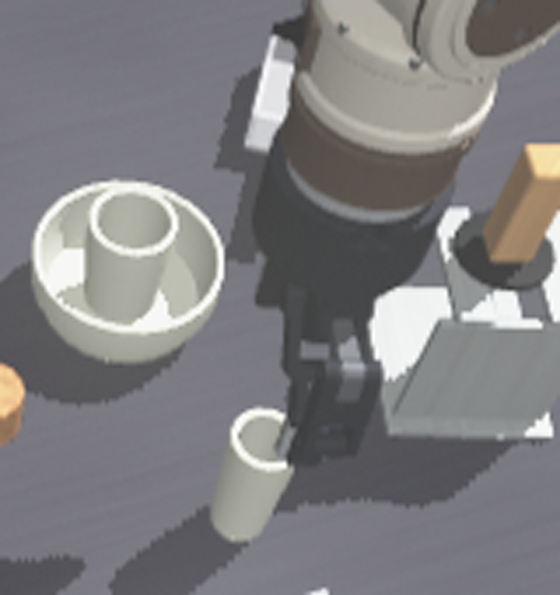

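Request:
apply_moves --moves '[{"grip": 1, "dp": [0, 20, 0.2], "turn": [0, 0, 0]}, {"grip": 1, "dp": [0, 45, 0.2], "turn": [0, 0, 0]}, {"grip": 1, "dp": [0, 65, 0.2], "turn": [0, 0, 0]}, {"grip": 1, "dp": [0, 65, 0.2], "turn": [0, 0, 0]}, {"grip": 1, "dp": [0, 65, 0.2], "turn": [0, 0, 0]}]'

```text
time_s: 34.95
eef_pos: [636.4, 123.7, 246.2]
orientation: [-0.697, 0.115, -0.117, 0.698]
wrist_force: [0.2, -0.0, 0.7]
opening: 85.2
```

Request:
apply_moves --moves '[{"grip": 0.6, "dp": [0, 0, 0], "turn": [0, 0, 0]}, {"grip": 0.55, "dp": [0, 0, 0], "turn": [0, 0, 0]}, {"grip": 0.53, "dp": [0, 0, 0], "turn": [0, 0, 0]}, {"grip": 0.51, "dp": [0, 0, 0], "turn": [0, 0, 0]}, {"grip": 0.51, "dp": [0, 0, 0], "turn": [0, 0, 0]}]'

```text
time_s: 35.58
eef_pos: [635.8, 123.6, 244.7]
orientation: [0.698, -0.116, 0.116, -0.697]
wrist_force: [-0.5, -0.1, 0.1]
opening: 43.8
```

```bash
python3 -c "
from h import *
t=imaging.snapshot('scene');a=t['image'];crop(a,340,190,440,300,5,'F1.png')
go(636.4,123.7,92)
"
```

```text
t 35.62 tcp [635.8 123.6 244.6] grasp [635.8 123.6  89.6] F [ 0.9  0.2 -0.5] open 43.4
x [ 0.946 -0.324 -0.   ] y [-0. -0. -1.] z [ 0.324  0.946 -0.   ]
q [0.192 0.632 0.184 1.123 0.    2.093]
dp [0.6, -2.4, 0.3] dist 2 jawdeg -18.91 turn_y None tilt [-0.0002 -0.      0.    ]
```

View pics/F1.png

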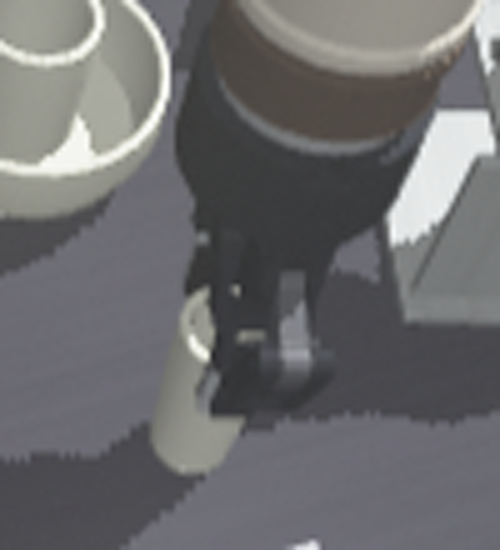

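Request:
apply_moves --moves '[{"grip": 0.51, "dp": [0.3, -3, 0], "turn": [0, 0, 0]}, {"grip": 0.51, "dp": [0.3, -3, 0], "turn": [0, 0, 0]}, {"grip": 0.45, "dp": [0.3, -3, 0], "turn": [0, 0, 0]}, {"grip": 0.3, "dp": [0.3, -3, 0], "turn": [0, 0, 0]}, {"grip": 0.2, "dp": [0.3, -3, 0], "turn": [0, 0, 0]}]'

```text
time_s: 36.25
eef_pos: [636.4, 123.5, 248.5]
orientation: [-0.697, 0.116, -0.117, 0.698]
wrist_force: [-0.2, -0.1, 5.1]
opening: 36.4
```

```bash
python3 -c "
from h import *
t=imaging.snapshot('scene');a=t['image'];crop(a,340,190,440,300,5,'G1.png')
st()
"
```

```text
t 36.3 tcp [636.4 123.5 248.5] grasp [636.6 123.6  93.5] F [-0.9 -0.9  5.2] open 36.3
x [ 0.946 -0.324  0.001] y [ 0.002  0.    -1.   ] z [0.324 0.946 0.001]
q [0.192 0.629 0.189 1.129 0.    2.093]
```

View pics/G1.png

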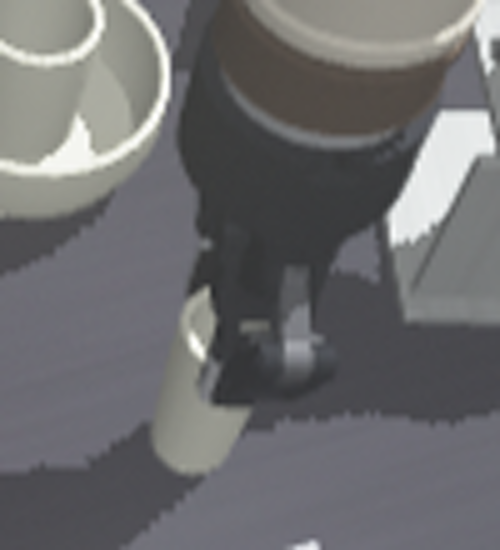

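Request:
apply_moves --moves '[{"grip": 0.2, "dp": [0, -10, 0], "turn": [0, 0, 0]}, {"grip": 0.2, "dp": [0, -35, 0], "turn": [0, 0, 0]}, {"grip": 0.2, "dp": [0, -70, 0], "turn": [0, 0, 0]}, {"grip": 0.2, "dp": [0, -105, 0], "turn": [0, 0, 0]}, {"grip": 0.2, "dp": [0, -105, 0], "turn": [0, 0, 0]}]'

```text
time_s: 36.92
eef_pos: [636.8, 123.7, 356.2]
orientation: [-0.697, 0.114, -0.118, 0.698]
wrist_force: [0.7, -0.2, -0.8]
opening: 36.0
```

```bash
python3 -c "
from h import *
t=imaging.snapshot('scene');a=t['image'];crop(a,300,100,480,280,3.3,'H1.png')
print(ray(t,348,192.9,81)-[3.4,1.5,0])
go(468.3,118.9,200)
"
```

```text
[467.67582258 117.72331471  81.        ]
t 36.98 tcp [636.3 123.5 353.8] grasp [636.6 123.6 198.8] F [ 0.4  0.1 -1.5] open 36.3
x [ 0.946 -0.324  0.002] y [ 0.002  0.    -1.   ] z [0.324 0.946 0.001]
q [ 0.192  0.562  0.355  1.361 -0.     2.093]
dp [-157.7, -1.2, -59.0] dist 168 jawdeg -18.91 turn_y None tilt [0.0021 0.0004 0.    ]
```

View pics/H1.png

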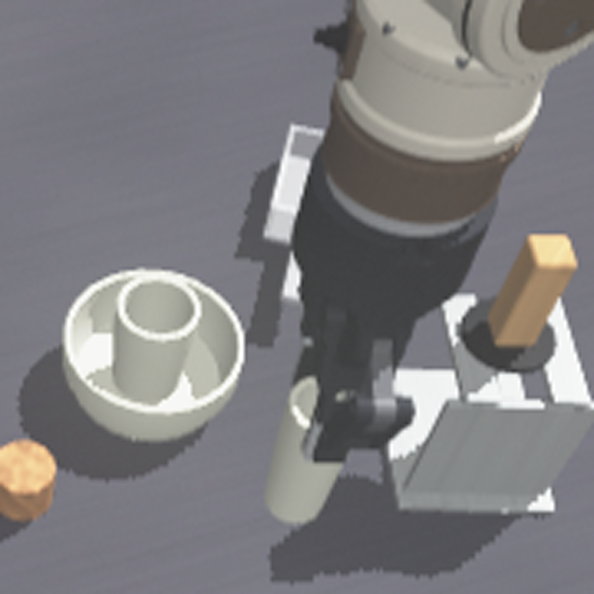

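Request:
apply_moves --moves '[{"grip": 0.2, "dp": [-35, -2, -13], "turn": [0, 0, 0]}, {"grip": 0.2, "dp": [-75, -2, -28], "turn": [0, 0, 0]}, {"grip": 0.2, "dp": [-115, -2, -43], "turn": [0, 0, 0]}, {"grip": 0.2, "dp": [-145, -2, -54], "turn": [0, 0, 0]}, {"grip": 0.2, "dp": [-158, -2, -59], "turn": [0, 0, 0]}]'

```text
time_s: 37.6
eef_pos: [465.3, 118.6, 353.1]
orientation: [0.698, -0.117, 0.115, -0.697]
wrist_force: [-0.1, 0.3, -1.6]
opening: 36.4
```

Request:
apply_moves --moves '[{"grip": 0.2, "dp": [0, 0, 0], "turn": [0, 0, 0]}, {"grip": 0.2, "dp": [0, 0, 0], "turn": [0, 0, 0]}, {"grip": 0.2, "dp": [0, 0, 0], "turn": [0, 0, 0]}]'

```text
time_s: 37.98
eef_pos: [468.5, 118.9, 354.5]
orientation: [-0.697, 0.116, -0.116, 0.697]
wrist_force: [0.6, 0.4, -1.7]
opening: 36.1
```

```bash
python3 -c "
from h import *
t=imaging.snapshot('scene');a=t['image'];crop(a,300,90,420,240,4,'I1.png')
go(468.3,118.7,180)
"
```

```text
t 38.02 tcp [468.4 118.9 354.5] grasp [468.4 118.9 199.5] F [-0.6 -0.4 -1.6] open 36.1
x [ 0.946 -0.324  0.   ] y [ 0. -0. -1.] z [0.324 0.946 0.   ]
q [ 0.249  0.236 -0.134  1.2   -0.     2.15 ]
dp [0.0, 19.5, -0.2] dist 19 jawdeg -18.93 turn_y None tilt [ 0.0001 -0.      0.    ]
```

View pics/I1.png

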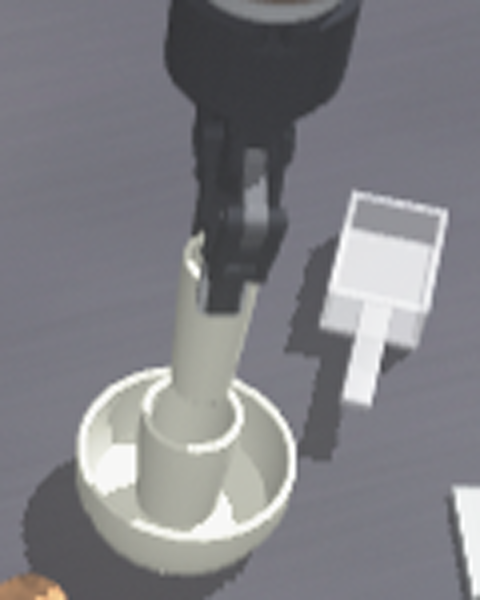

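Request:
apply_moves --moves '[{"grip": 0.2, "dp": [0, 10, 0], "turn": [0, 0, 0]}, {"grip": 0.2, "dp": [0, 19, 0], "turn": [0, 0, 0]}, {"grip": 0.2, "dp": [0, 19, 0], "turn": [0, 0, 0]}, {"grip": 0.2, "dp": [0, 19, 0], "turn": [0, 0, 0]}]'

```text
time_s: 38.52
eef_pos: [467.5, 118.9, 335.6]
orientation: [0.698, -0.116, 0.116, -0.697]
wrist_force: [0.2, -0.3, -2.0]
opening: 36.4
```

```bash
python3 -c "
from h import *
t=imaging.snapshot('scene');a=t['image'];crop(a,310,140,400,230,6,'J1.png')
go(468.3,118.7,180)
"
```

```text
t 38.58 tcp [467.6 118.9 335.8] grasp [467.6 118.9 180.8] F [-0.3 -0.1 -1. ] open 36.4
x [ 0.946 -0.324  0.   ] y [ 0.  0. -1.] z [0.324 0.946 0.   ]
q [ 0.249  0.249 -0.169  1.153  0.     2.15 ]
dp [0.7, 0.8, 0.0] dist 1 jawdeg -18.91 turn_y None tilt [0.0003 0.0001 0.    ]
```

View pics/J1.png

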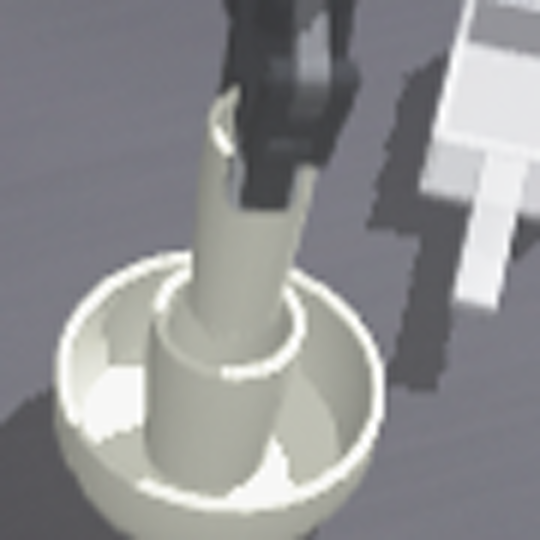

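Request:
apply_moves --moves '[{"grip": 0.2, "dp": [0.3, 10, 0], "turn": [0, 0, 0]}, {"grip": 0.2, "dp": [0.3, 20, 0], "turn": [0, 0, 0]}, {"grip": 0.2, "dp": [0.3, 30, 0], "turn": [0, 0, 0]}, {"grip": 0.2, "dp": [0.3, 40, 0], "turn": [0, 0, 0]}, {"grip": 0.2, "dp": [0.3, 45, 0], "turn": [0, 0, 0]}]'

```text
time_s: 39.2
eef_pos: [467.5, 118.7, 289.7]
orientation: [0.698, -0.117, 0.116, -0.697]
wrist_force: [-0.3, 0.1, -1.1]
opening: 36.3
```

Request:
apply_moves --moves '[{"grip": 0.2, "dp": [0, 8, 0], "turn": [0, 0, 0]}, {"grip": 0.2, "dp": [0, 16, 0], "turn": [0, 0, 0]}, {"grip": 0.2, "dp": [0, 24, 0], "turn": [0, 0, 0]}, {"grip": 0.2, "dp": [0, 28, 0], "turn": [0, 0, 0]}, {"grip": 0.2, "dp": [0, 28, 0], "turn": [0, 0, 0]}]'

```text
time_s: 39.83
eef_pos: [467.7, 118.8, 262.4]
orientation: [0.698, -0.116, 0.116, -0.697]
wrist_force: [1.0, 0.1, -1.2]
opening: 36.4
```

```bash
python3 -c "
from h import *
t=imaging.snapshot('scene');a=t['image'];crop(a,310,140,400,230,6,'K1.png')
go(468.3,118.7,103.5)
"
```

```text
t 39.88 tcp [467.8 118.8 262.7] grasp [467.8 118.8 107.7] F [ 0.3  0.1 -0.7] open 35.8
x [ 0.946 -0.324 -0.   ] y [-0. -0. -1.] z [ 0.324  0.946 -0.   ]
q [ 0.249  0.32  -0.281  0.97  -0.     2.149]
dp [0.5, 4.2, 0.1] dist 4 jawdeg -18.91 turn_y None tilt [-0. -0.  0.]
```

View pics/K1.png

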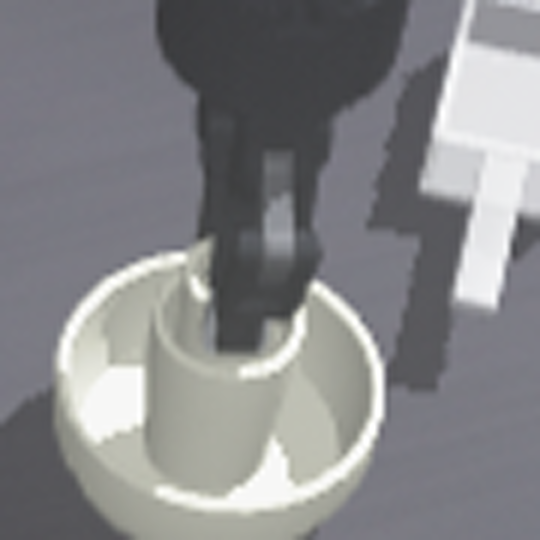

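Request:
apply_moves --moves '[{"grip": 0.2, "dp": [0.3, 1, 0], "turn": [0, 0, 0]}, {"grip": 0.2, "dp": [0.3, 2, 0], "turn": [0, 0, 0]}, {"grip": 0.2, "dp": [0.3, 2.5, 0], "turn": [0, 0, 0]}, {"grip": 0.2, "dp": [0.3, 2.5, 0], "turn": [0, 0, 0]}]'

```text
time_s: 40.38
eef_pos: [468.1, 118.7, 260.2]
orientation: [-0.697, 0.116, -0.116, 0.698]
wrist_force: [-0.1, 0.4, -1.4]
opening: 36.1
```

Request:
apply_moves --moves '[{"grip": 0.2, "dp": [0, 1, 0], "turn": [0, 0, 0]}, {"grip": 0.2, "dp": [0, 1.5, 0], "turn": [0, 0, 0]}, {"grip": 0.2, "dp": [0, 1.5, 0], "turn": [0, 0, 0]}]'

```text
time_s: 40.75
eef_pos: [468.1, 118.7, 258.6]
orientation: [0.698, -0.116, 0.116, -0.697]
wrist_force: [0.3, 0.2, -0.5]
opening: 36.6
```

```bash
python3 -c "
from h import *
t=imaging.snapshot('scene');a=t['image'];crop(a,310,140,400,230,6,'L1.png')
go(468.3,118.7,103.5)
"
```

```text
t 40.8 tcp [468.1 118.7 258.7] grasp [468.1 118.7 103.7] F [-0.4  0.3 -1.3] open 35.9
x [ 0.946 -0.324 -0.   ] y [-0. -0. -1.] z [ 0.324  0.946 -0.   ]
q [ 0.248  0.325 -0.285  0.96   0.     2.149]
dp [0.2, 0.2, 0.1] dist 0 jawdeg -18.91 turn_y None tilt [-0.0001 -0.      0.    ]
```

View pics/L1.png

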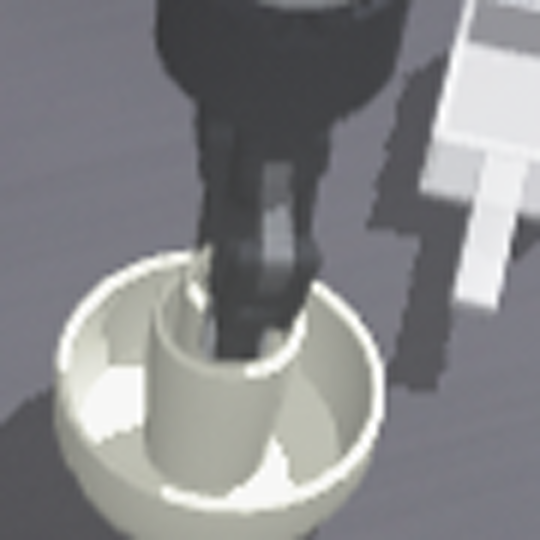

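Request:
apply_moves --moves '[{"grip": 0.2, "dp": [0, 0.7, 0], "turn": [0, 0, 0]}, {"grip": 0.2, "dp": [0, 0.7, 0], "turn": [0, 0, 0]}, {"grip": 0.48, "dp": [0, 0.5, 0], "turn": [0, 0, 0]}, {"grip": 0.52, "dp": [0, 0, 0], "turn": [0, 0, 0]}, {"grip": 0.55, "dp": [0, 0, 0], "turn": [0, 0, 0]}]'

```text
time_s: 41.42
eef_pos: [468.1, 118.7, 258.7]
orientation: [-0.698, 0.116, -0.116, 0.698]
wrist_force: [0.2, 0.2, -0.1]
opening: 46.9
```

Request:
apply_moves --moves '[{"grip": 0.6, "dp": [0, 0, 0], "turn": [0, 0, 0]}, {"grip": 0.8, "dp": [0, 0, 0], "turn": [0, 0, 0]}, {"grip": 1, "dp": [0, 0, 0], "turn": [0, 0, 0]}, {"grip": 1, "dp": [0, 0, 0], "turn": [0, 0, 0]}]'

```text
time_s: 41.92
eef_pos: [468.1, 118.7, 258.7]
orientation: [0.698, -0.116, 0.116, -0.697]
wrist_force: [0.8, -0.4, 0.4]
opening: 85.6
```

Request:
apply_moves --moves '[{"grip": 1, "dp": [0, -15, 0], "turn": [0, 0, 0]}, {"grip": 1, "dp": [0, -50, 0], "turn": [0, 0, 0]}, {"grip": 1, "dp": [0, -100, 0], "turn": [0, 0, 0]}, {"grip": 1, "dp": [0, -150, 0], "turn": [0, 0, 0]}, {"grip": 1, "dp": [0, -150, 0], "turn": [0, 0, 0]}]'

```text
time_s: 42.55
eef_pos: [469.2, 118.9, 413.3]
orientation: [-0.696, 0.113, -0.119, 0.699]
wrist_force: [0.7, 0.5, -1.0]
opening: 85.3
```

```bash
python3 -c "
from h import *
st()
t=imaging.snapshot('scene');a=t['image'];cv2.imwrite('pics/M0.png',a);crop(a,310,140,400,230,6,'M1.png')
"
```

```text
t 42.55 tcp [469.2 118.9 413.3] grasp [470.7 119.3 258.3] F [ 0.7  0.5 -1. ] open 85.3
x [ 0.946 -0.324  0.008] y [ 0.009  0.002 -1.   ] z [0.324 0.946 0.005]
q [ 0.248  0.201 -0.024  1.337  0.     2.149]
```

View pics/M1.png

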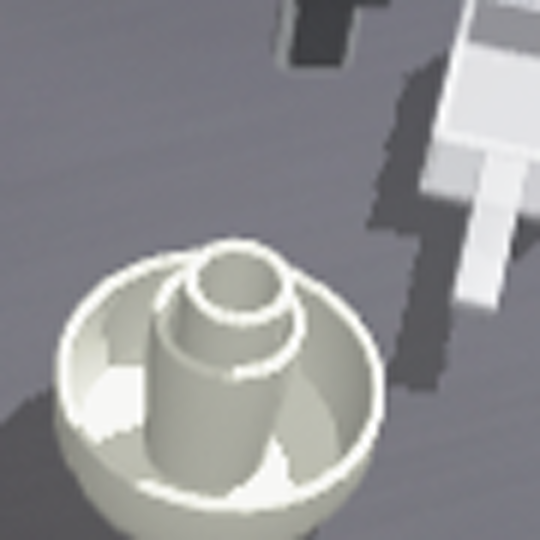

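Request:
apply_moves --moves '[{"grip": 1, "dp": [10, 0, -40], "turn": [0, 0, 0]}, {"grip": 1, "dp": [20, 0, -95], "turn": [0, 0, 0]}, {"grip": 1, "dp": [20, 0, -150], "turn": [0, 0, 0]}, {"grip": 1, "dp": [20, 0, -205], "turn": [0, 0, 0]}, {"grip": 1, "dp": [20, 0, -250], "turn": [0, 0, 0]}]'

```text
time_s: 43.22
eef_pos: [404.6, -125.8, 407.0]
orientation: [-0.697, 0.118, -0.115, 0.698]
wrist_force: [0.6, -0.4, -0.2]
opening: 85.5
```

Request:
apply_moves --moves '[{"grip": 1, "dp": [0, 0, 0], "turn": [0, 0, 0]}, {"grip": 1, "dp": [0, 0, 0], "turn": [0, 0, 0]}, {"grip": 1, "dp": [0, 0, 0], "turn": [0, 0, 0]}, {"grip": 1, "dp": [0, 0, 0], "turn": [0, 0, 0]}]'

```text
time_s: 43.72
eef_pos: [406.3, -123.4, 408.5]
orientation: [-0.698, 0.116, -0.115, 0.698]
wrist_force: [0.2, 0.2, 0.5]
opening: 85.3
```

```bash
python3 -c "
from h import *
st()
t=imaging.snapshot('scene');a=t['image'];cv2.imwrite('pics/N0.png',a)
for z in (96,101,106,111): print(z,ray(t,350.3,186.8,z)-[3.4,1.5,0])
t=imaging.snapshot('top');a=t['image'];cv2.imwrite('pics/N2.png',a);crop(a,110,110,270,270,3.5,'N1.png')
"
```

```text
t 43.73 tcp [ 406.3 -123.4  408.5] grasp [ 406.3 -123.3  253.5] F [0.2 0.2 0.5] open 85.3
x [ 0.947 -0.322 -0.   ] y [-0.  0. -1.] z [0.322 0.947 0.   ]
q [-0.295  0.09  -0.168  1.313  0.     1.604]
96 [464.63566532 122.31289565  96.        ]
101 [468.34756875 120.12391139 101.        ]
106 [472.05947219 117.93492713 106.        ]
111 [475.77137563 115.74594286 111.        ]
```

View pics/N0.png

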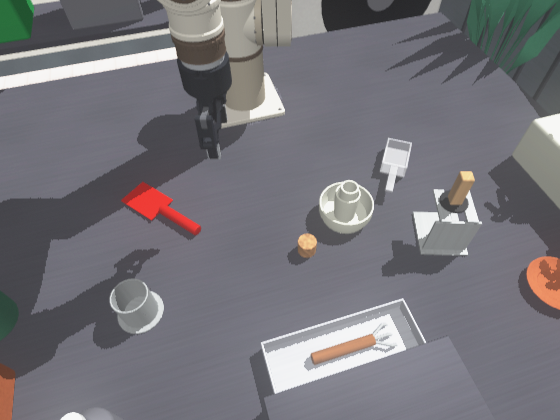

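View pics/N1.png

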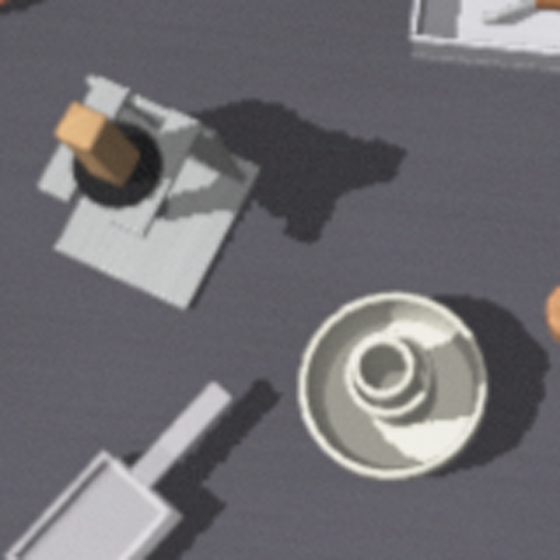

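```bash
python3 -c "
from workcell import hand_in
print(hand_in())"
```

```text
the job is handed in; nothing more can be done
None
```

The job is done and handed in, at about 44 s of the 200 s allowed; the hand-in gave no verdict. Three white pots were there (large, small and slim); the medium one was absent.

- **Brush:** I dipped it in the cup, then in the large, small and slim pots. At its lowest the tip stood about 25, 15, 21 and 27 mm above the shelf, deeper than halfway each time. It was then hung back in its fork and released.
- **Nesting:** the small pot was knocked about 53 mm aside before I gripped it, so I measured it again and carried on. It then went into the large pot, and the slim pot into the small one.
- **Last checks:** the final pictures show the pots nested upright in size order. The slim pot's rim measured about 101 mm high, which is right for fully down. The brush hangs upright, and the trowel and scoop look unmoved. Wrist force readings stayed below 10 N.
- **Disagreement:** the two cameras differed by about 4 to 8 mm. I corrected for this using the robot's position when it gripped the brush.

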